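Put the drill and tap trays back in the drawer

TASK

Put the loose drill and tap trays away: pull the drawer of the green unit out to its stop and stack every tray from the bench on the tray of its own colour that is already in the drawer, cut corners over cut corners, so that each one drops over the rim of the one below and sits flat. Then push the drawer fully shut without slamming it. Leave the two bottom trays in the drawer, and do not disturb the other things on the bench.

Things in the scene. Friction and masses are not known exactly. Their poses are not given: they have to be found in the camera images.
- drawer (a joint): the drawer of the low green drawer unit (300 wide, 235 deep, 96 high): 0 = shut, 0.175 m = fully out at its stop; it slides along the unit's front-to-back line against about 2.5 N of friction (plus 8 N s/m) and stays where it is left
- drawer_handle (a point): middle of the drawer's steel bar handle: bar 10 mm thick, 120 long, 74 mm above the bench, its posts 52 mm either side of the middle, 28 mm free between the bar and the front panel (panel top 90 mm above the bench). Own x points from the handle into the unit (the drawer slides out to -x), own y along the bar, z up
- drawer_floor (a point): centre of the drawer's inner floor, 14 mm above the bench; axes as for the handle. Inside, the drawer is 270 wide (y) and 182 long (x); its sides and back are 30 mm high
- blue0_mid (a point): centre (half-way up, 9.5 mm above the underside) of the blue tray of twist drills already in the drawer, in its left or right half: bottom of the blue stack, loose on the drawer floor, 0.3 kg. All trays are 104 long (x), 64 wide (y), 19 high; two corners cut at 45 degrees, 16 mm legs. Of blue ones own +x points along its length to the short end whose two corners are cut off, z up
- blue1_mid (a point): centre (half-way up, 9.5 mm above the underside) of a blue tray like blue0, on the bench or absent, 0.13 to 0.21 kg. Its flat outer skirt wall is 14 high, 3 thick, open below, and can be gripped across the 64 mm; a rim, 4.5 mm inside the skirt's outer face and bevelled 2 mm, stands 5 mm above it. All other corners are square
- blue2_mid (a point): centre (half-way up, 9.5 mm above the underside) of a blue tray like blue1, on the bench or absent. Set on a tray of its colour, cut corners over cut corners, its skirt drops over the rim with 1.5 mm play each way and it rests 14 mm higher than that one; turned round, or on the other colour, it rides up on the rim
- blue3_mid (a point): centre (half-way up, 9.5 mm above the underside) of a blue tray like blue1, on the bench or absent
- grey0_mid (a point): centre (half-way up, 9.5 mm above the underside) of the grey tray of taps already in the drawer, in its left or right half: bottom of the grey stack, loose on the drawer floor, 0.3 kg. All trays are 104 long (x), 64 wide (y), 19 high; two corners cut at 45 degrees, 16 mm legs. Of grey ones own x lies along its length, own +y points to the long side whose two corners are cut off, z up
- grey1_mid (a point): centre (half-way up, 9.5 mm above the underside) of a grey tray like grey0, on the bench or absent, 0.13 to 0.21 kg. Its flat outer skirt wall is 14 high, 3 thick, open below, and can be gripped across the 64 mm; a rim, 4.5 mm inside the skirt's outer face and bevelled 2 mm, stands 5 mm above it. All other corners are square
- grey2_mid (a point): centre (half-way up, 9.5 mm above the underside) of a grey tray like grey1, on the bench or absent. Set on a tray of its colour, cut corners over cut corners, its skirt drops over the rim with 1.5 mm play each way and it rests 14 mm higher than that one; turned round, or on the other colour, it rides up on the rim
- grey3_mid (a point): centre (half-way up, 9.5 mm above the underside) of a grey tray like grey1, on the bench or absent
- carton: cardboard carton 71x110x55, bystander; origin under its centre
- square: try square 90x125x16, bystander; origin under its centre
- small_tin: low round tin 68 across, 42 high, bystander; origin under its centre
Things that resemble listed ones, but are neither listed nor needed, are in the scene too. Leave any purple look-alike of the part that bears grey1_mid alone.

How it is judged:
By the outcome, as a careful person would: the job done as asked, in the order asked, and still so for the second after the job is handed in, with the robot touching nothing.
Of blue1, grey1, blue2, grey2, blue3, grey3 only 4 to 6 are there at a start; the rules pass over those that are not, and their reading is None.
At some moment in a run one of blue1, blue2, blue3, grey1, grey2, grey3 may be knocked a few centimetres aside while the robot is not near it.
Once in a run the grip may slacken for a moment while it holds something.
It also fails if it takes over 210 s, if anything falls off the work surface, if the arm or the gripper's body presses on something with over 40 N, if the wrist force passes 120 N, or if a joint passes its speed limit or range.

ROBOT

A 6-joint arm with a two-finger parallel gripper is mounted at the origin on a cart in front of the work surface, level with it; the furniture and walls round the work are solid. World frame = base frame: x ahead of the robot, y to its left, z up, the work surface at z = 0. Lengths are in m, angles in rad, forces in N, time in s.
With the tool pointing down it reaches from about 0.4 to 0.825 m from the base axis. Payload 7 kg.
Tool frame: the origin (TCP) lies at the very end of the fingers, on their centre line; the grasp point (between the pads) lies 19 mm behind it (grip_depth is the distance from the TCP to the grasp point, in m); z points along the fingers, y is the direction in which the jaws open and shut (so a half turn about z gives the same grasp; the last joint's range is limited). The gripper opens to 88 mm and grips with 3 to 60 N. Pads are 19 mm wide; open, the fingers measure 130 mm over their backs; the gripper's body (78 mm by 193 mm) begins 47 mm behind the grasp point.
Start: joints at [1.619, 0.359, 0.012, 0, -1.224, -0.288], TCP at [0.16, 0.656, 0.227] pointing down, gripper open.
Joint ranges: [-3.07, 3.07], [-1.43, 2.12], [-1.02, 1.25], [-3.03, 1.67], [-3.05, -0], [-3.03, 3.03]. Speed limits (rad/s): [2.39, 2.39, 3.01, 3.14, 3.14, 3.14].

INTERFACE

Orientations are given as [roll, pitch, yaw] about the fixed x, y, z axes, in that order (R = Rz(yaw) Ry(pitch) Rx(roll)).
In Python, from station import get_state, grab_frame, get_calibration, job_done, grip_depth gives the robot as it stands. The module is installed in compiled form; this text tells all that it offers.
- The arm moves only by the shell command python3 -m crank 'ROWS' [FORCE]. ROWS is JSON, a list of rows, each an object with "turn": the turn, a rotation vector about the tool's x, y, z each as a share of 2 pi rad, from -1 to 1, a list of three; "slide": the shift along the tool's x, y, z each as a share of 0.5 m, from -1 to 1, a list of three; "fingers": the opening, from -1 (shut) to 1 (fully open). A call has 1 to 5 rows; each row is the pose to reach, as a shift and turn from the pose commanded when the call began, along the tool's axes at that moment, turning the shorter way round; what a row does not reach only later rows make up. A row lasts 1/12 s, in which the tool goes at most 41.7 mm and 7.16 degrees, less where a joint would pass 70% of its speed; a pose out of reach is approached as far as the arm can. A call with a number of a shift or a turn outside -1 to 1 is refused whole. A call with a gripper value outside its range is refused whole. The fingers move at their own pace and stop on an object; FORCE is the grip in N (left out, the last holds). Time passes only in rows, so rows that repeat a pose let the fingers close. It gives the time, the measured TCP pose, the force and the opening at its end, in the units of the state.
- get_state(): the state, without advancing time (a new reading comes with each control period).
- grab_frame(name): name is "scene" or "top" or "wrist"; returns the picture (384x512x3 uint8, red, green, blue); there is no depth.
- get_calibration(name): a dict with "K" (3x3 intrinsics, pixels), "pose" (4x4, takes a point from camera to world coordinates). Camera axes: x right, y up, looking along -z (the intrinsics and any distortion apply to the point x, -y, -z); pixel columns grow to the right and rows downward; lengths in m; the calibration is good to about 2 mm. A picture is of the moment at which its call begins: read the wrist's pose just before it. get_calibration takes no time and is no camera call; for the wrist camera it gives the pose at the moment of the call.
- job_done(): hands the job in, once; it reports no verdict.
The state is a dict: "t": time; "q": joint angles; "qd": joint speeds; "joint_efforts": joint torques, N m; "eef_pos": TCP position; "ee_rot": TCP orientation; "force": force on the tool from outside, world axes, zero at the start; "moment": the same for the moment, N m; "width": finger opening in m.
Only numpy, scipy, OpenCV 4.12 (cv2) and the standard library are available. Lean on these libraries where they do the work, as an engineer would, in place of code of your own. Each camera call takes 0.05 s, during which the arm holds its last target.

## Working session

There is one attempt and no reset: what is moved stays moved. The work goes in short steps, Python scripts to look and compute and a shell command to move; the robot and the scene stay as the last step left them, time stands still between calls to the robot, and variables do not carry over. Pictures are saved under pics/ and viewed, and the job is handed in when it is done.

```bash
ls; mkdir -p pics; python3 - <<'E'
from station import *
import cv2
s=get_state(); print(s); print(grip_depth if not callable(grip_depth) else grip_depth())
for n in ["scene","top","wrist"]:
    c=get_calibration(n); print(n,c)
    f=grab_frame(n); cv2.imwrite(f"pics/{n}0.png",cv2.cvtColor(f,cv2.COLOR_RGB2BGR))
E
```

```text
pics
{'t': 0.0, 'q': array([ 1.61912545e+00,  3.59384235e-01,  1.10321256e-02, -3.92597975e-04,
       -1.22412066e+00, -2.88121493e-01]), 'qd': array([ 0.0004137 ,  0.00212529, -0.00093079,  0.00050227,  0.00032702,
        0.00046073]), 'joint_efforts': array([ 4.15470122e-04, -5.82717884e+01,  2.93056834e+01,  6.99736968e+00,
        6.95154449e-03, -1.45626946e-04]), 'eef_pos': array([0.16019546, 0.65518064, 0.22560514]), 'ee_rot': array([ 3.13988043e+00, -1.22565321e-04, -2.39925964e-01]), 'force': array([-0.03797654, -0.20327993,  0.57151318]), 'moment': array([ 0.00590167, -0.00154734, -0.00925659]), 'width': 0.08775556119939518}
0.0188
scene {'K': array([[446.19964719,   0.        , 249.4152947 ],
       [  0.        , 446.19964719, 190.17672365],
       [  0.        ,   0.        ,   1.        ]]), 'pose': array([[ 0.74948329,  0.37193588, -0.54766641, -0.09165238],
       [-0.66193805,  0.43429076, -0.61092517, -0.77499846],
       [ 0.01062148,  0.82039944,  0.57169218,  0.80265125],
       [ 0.        ,  0.        ,  0.        ,  1.        ]])}
top {'K': array([[471.28280328,   0.        , 249.95796554],
       [  0.        , 471.28280328, 191.74918709],
       [  0.        ,   0.        ,   1.        ]]), 'pose': array([[ 0.02544398,  0.98878611, -0.1471551 ,  0.37217188],
       [-0.99955211,  0.02748347,  0.01184254, -0.00234722],
       [ 0.01575407,  0.14678787,  0.98904253,  1.45172223],
       [ 0.        ,  0.        ,  0.        ,  1.        ]])}
wrist {'K': array([[269.18093501,   0.        , 255.42901488],
       [  0.        , 269.18093501, 190.37689586],
       [  0.        ,   0.        ,   1.        ]]), 'pose': array([[-0.23800047,  0.93427898,  0.26547799,  0.23157557],
       [-0.97126376, -0.22938047, -0.06349257,  0.63738347],
       [ 0.00157569, -0.27296042,  0.96202397,  0.38365585],
       [ 0.        ,  0.        ,  0.        ,  1.        ]])}
```

View pics/scene0.png

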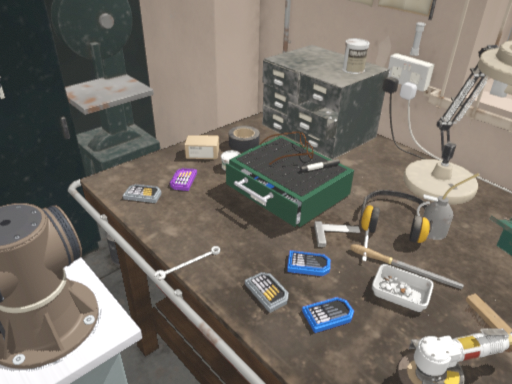

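View pics/top0.png

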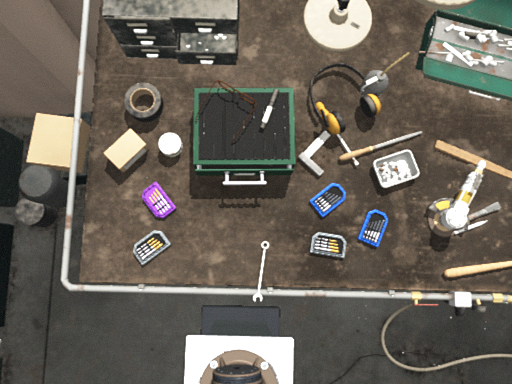

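View pics/wrist0.png

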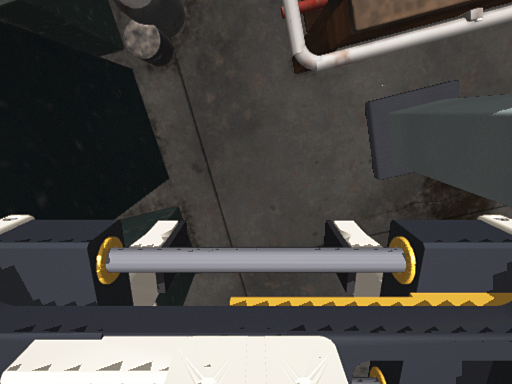

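```bash
cat > h.py <<'E'
import numpy as np, cv2
from station import *
def ray(cal,u,v):
    K,P=cal["K"],cal["pose"]
    d=np.array([(u-K[0,2])/K[0,0],-(v-K[1,2])/K[1,1],-1.0])
    return P[:3,3],P[:3,:3]@d
def onz(cal,u,v,z):
    o,d=ray(cal,u,v); return o+d*(z-o[2])/d[2]
def proj(cal,p):
    P=cal["pose"];c=P[:3,:3].T@(np.asarray(p)-P[:3,3]);K=cal["K"]
    return K[0,0]*c[0]/-c[2]+K[0,2], K[1,1]*(-c[1])/-c[2]+K[1,2]
def grab(n,name=None):
    cal=get_calibration(n); f=grab_frame(n)
    b=cv2.cvtColor(f,cv2.COLOR_RGB2BGR)
    if name: cv2.imwrite(f"pics/{name}.png",b)
    return cal,b
E
python3 - <<'E'
from h import *
b=cv2.imread('pics/top0.png')
cv2.imwrite('pics/c1.png',cv2.resize(b[70:270,120:300],None,fx=4,fy=4,interpolation=cv2.INTER_CUBIC)[:600*2:1][200:800])
cv2.imwrite('pics/c2.png',cv2.resize(b[150:270,290:420],None,fx=5,fy=5,interpolation=cv2.INTER_CUBIC))
cal=get_calibration('top')
for n,u,v,z in [("handle",244,182,.074),("blueA",327,199,.015),("blueB",374,228,.015),("greyA",328,245,.015),("greyB",152,246,.015),("purple",158,199,.015),
 ("UL",194,89,.096),("UR",295,89,.096),("LL",194,163,.096),("LR",294,163,.096)]:
    print(n,onz(cal,u,v,z).round(3))
E
```

```text
handle [ 0.606 -0.     0.074]
blueA [ 0.57  -0.258  0.015]
blueB [ 0.484 -0.402  0.015]
greyA [ 0.429 -0.261  0.015]
greyB [0.412 0.272 0.015]
purple [0.556 0.262 0.015]
UL [0.881 0.157 0.096]
UR [ 0.89  -0.146  0.096]
LL [0.654 0.147 0.096]
LR [ 0.663 -0.146  0.096]
```

View pics/c1.png

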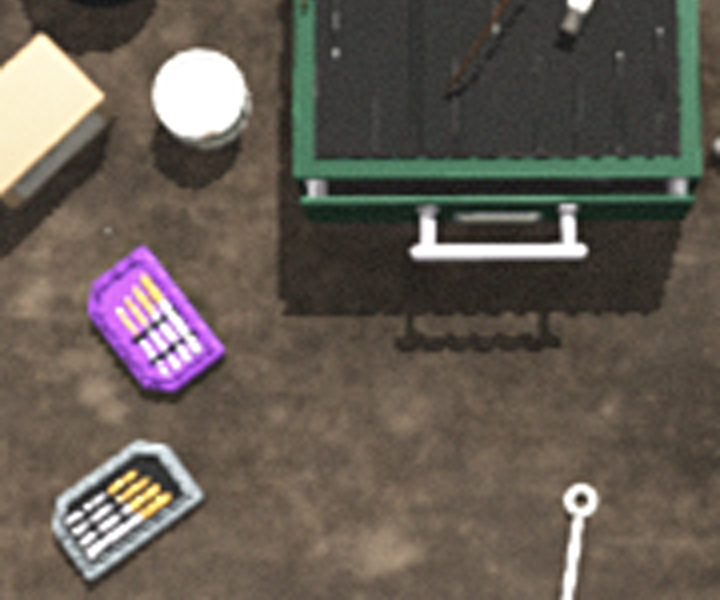

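View pics/c2.png

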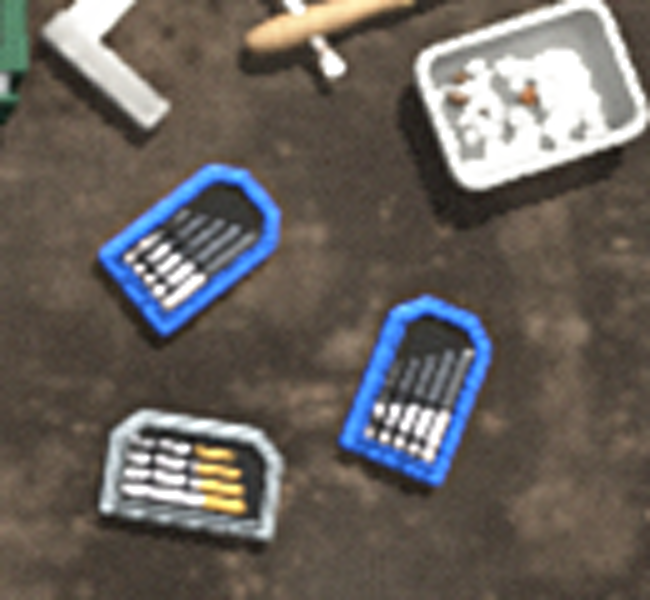

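```bash
cat >> h.py <<'E'
from scipy.spatial.transform import Rotation as Ro
def plan(p,yaw,rate=0.0417,start=None):
    """print shares per 5-row call to go to world p,yaw (tool down)"""
    s=get_state()
    p0=np.array(s["eef_pos"]);R0=Ro.from_euler('xyz',s["ee_rot"])
    if start is not None:
        p0=np.array(start[0],float);R0=Ro.from_euler('xyz',[np.pi,0,start[1]])
    R1=Ro.from_euler('xyz',[np.pi,0,yaw])
    rv=(R0.inv()*R1).as_rotvec(); d=np.array(p)-p0
    n=int(np.ceil(max(np.linalg.norm(d)/rate,np.degrees(np.linalg.norm(rv))/7.1,1)-.01)); k=int(np.ceil(n/5))
    print("rows",n,"calls",k)
    for i in range(k):
        m=min(5*(i+1),n)/n; m0=5*i/n
        Ri=R0*Ro.from_rotvec(rv*m0)
        sl=Ri.inv().apply(d*(m-m0))/0.5; tu=rv*(m-m0)/(2*np.pi)
        print(' turn',tu.round(4).tolist(),'slide',sl.round(4).tolist())
def st():
    s=get_state(); print('t',round(s['t'],2),'p',s['eef_pos'].round(4),'rpy',s['ee_rot'].round(4),'F',s['force'].round(1),'w',round(s['width'],4))
E
python3 -c "
from h import *
plan([0.56,0,0.227],0)"
```

```text
rows 19 calls 4
 turn [0.0001, 0.0, -0.01] slide [0.2863, 0.285, -0.0002]
 turn [0.0001, 0.0, -0.01] slide [0.2678, 0.3025, -0.0003]
 turn [0.0001, 0.0, -0.01] slide [0.2481, 0.3188, -0.0004]
 turn [0.0, 0.0, -0.008] slide [0.182, 0.2671, -0.0004]
```

```bash

python3 -m crank '[{"turn":[0,0,-0.01],"slide":[0.286,0.285,0],"fingers":-1},{"turn":[0,0,-0.01],"slide":[0.286,0.285,0],"fingers":-1},{"turn":[0,0,-0.01],"slide":[0.286,0.285,0],"fingers":-1},{"turn":[0,0,-0.01],"slide":[0.286,0.285,0],"fingers":-1},{"turn":[0,0,-0.01],"slide":[0.286,0.285,0],"fingers":-1}]'
python3 -m crank '[{"turn":[0,0,-0.01],"slide":[0.268,0.302,0],"fingers":-1},{"turn":[0,0,-0.01],"slide":[0.268,0.302,0],"fingers":-1},{"turn":[0,0,-0.01],"slide":[0.268,0.302,0],"fingers":-1},{"turn":[0,0,-0.01],"slide":[0.268,0.302,0],"fingers":-1},{"turn":[0,0,-0.01],"slide":[0.268,0.302,0],"fingers":-1}]'
python3 -m crank '[{"turn":[0,0,-0.01],"slide":[0.248,0.319,0],"fingers":-1},{"turn":[0,0,-0.01],"slide":[0.248,0.319,0],"fingers":-1},{"turn":[0,0,-0.01],"slide":[0.248,0.319,0],"fingers":-1},{"turn":[0,0,-0.01],"slide":[0.248,0.319,0],"fingers":-1},{"turn":[0,0,-0.01],"slide":[0.248,0.319,0],"fingers":-1}]'
python3 -m crank '[{"turn":[0,0,-0.008],"slide":[0.182,0.267,0],"fingers":-1},{"turn":[0,0,-0.008],"slide":[0.182,0.267,0],"fingers":-1},{"turn":[0,0,-0.008],"slide":[0.182,0.267,0],"fingers":-1},{"turn":[0,0,-0.008],"slide":[0.182,0.267,0],"fingers":-1},{"turn":[0,0,-0.008],"slide":[0.182,0.267,0],"fingers":-1}]'
python3 -c "
from h import *
st(); c,b=grab('wrist','w1'); print(c)"
```

```text
t: 0.57
eef_pos: [0.2661, 0.4808, 0.2264]
ee_rot: [3.141, 0.0, -0.177]
force: [1.0, 0.5, 0.3]
width: 0.0602
t: 0.98
eef_pos: [0.3713, 0.3086, 0.2267]
ee_rot: [-3.141, -0.0, -0.114]
force: [0.7, 0.8, -0.0]
width: 0.0265
t: 1.4
eef_pos: [0.4764, 0.1361, 0.2267]
ee_rot: [-3.141, -0.0, -0.052]
force: [-0.1, 0.7, -0.7]
width: 0.0006
t: 1.82
eef_pos: [0.5618, -0.0043, 0.2257]
ee_rot: [3.14, 0.001, -0.005]
force: [0.2, 0.5, -0.1]
width: 0.0005
t 1.82 p [ 0.5618 -0.0043  0.2257] rpy [ 3.1401e+00  1.0000e-03 -5.3000e-03] F [ 0.2  0.5 -0.1] w 0.0005
{'K': array([[269.18093501,   0.        , 255.42901488],
       [  0.        , 269.18093501, 190.37689586],
       [  0.        ,   0.        ,   1.        ]]), 'pose': array([[-5.72954966e-03,  9.61685606e-01,  2.74094816e-01,
         6.35335358e-01],
       [-9.99982224e-01, -5.96257104e-03,  1.70412991e-05,
        -5.04081201e-03],
       [ 1.65069819e-03, -2.74089846e-01,  9.61702673e-01,
         3.83571058e-01],
       [ 0.00000000e+00,  0.00000000e+00,  0.00000000e+00,
         1.00000000e+00]])}
```

View pics/w1.png

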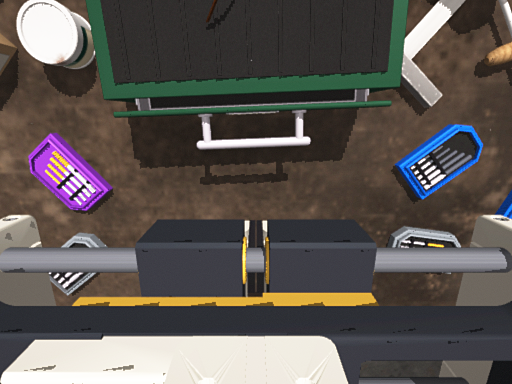

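```bash

python3 -c "
from h import *
c=get_calibration('wrist')
for n,u,v,z in [('barL',198,145,.074),('barR',310,141,.074),('postL',206,120,.074),('postR',300,117,.074),('panL',115,114,.09),('panR',391,104,.09),('unitL',107,97,.096),('unitR',400,86,.096)]: print(n,onz(c,u,v,z).round(4))
cv2.imwrite('pics/w1c.png',cv2.resize(cv2.imread('pics/w1.png')[80:170,90:410],None,fx=2.5,fy=2.5,interpolation=cv2.INTER_CUBIC))
"
```

```text
barL [0.6001 0.062  0.074 ]
barR [ 0.6038 -0.0655  0.074 ]
postL [0.6276 0.0513 0.074 ]
postR [ 0.6302 -0.0531  0.074 ]
panL [0.6346 0.1435 0.09  ]
panR [ 0.6428 -0.1446  0.09  ]
unitL [0.6512 0.1461 0.096 ]
unitR [ 0.6598 -0.1484  0.096 ]
```

View pics/w1c.png

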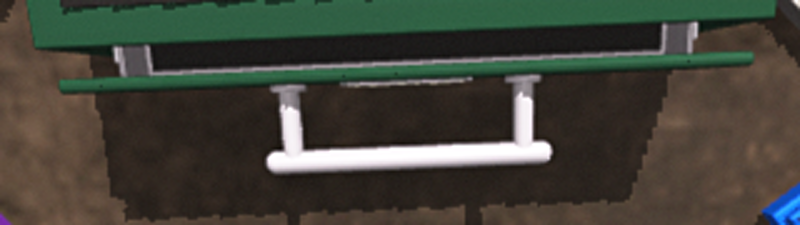

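```bash

python3 -c "
from h import *
plan([0.621,-0.001,0.13],0.028)
plan([0.621,-0.001,0.058],0.028,0.015,([0.621,-0.001,0.13],0.028))"
```

```text
rows 3 calls 1
 turn [0.0001, 0.0002, -0.0054] slide [0.1211, -0.0038, 0.191]
rows 5 calls 1
 turn [0.0, 0.0, 0.0] slide [0.0, -0.0, 0.144]
```

```bash

python3 -m crank '[{"turn":[0,0,-0.0054],"slide":[0.121,-0.004,0.1],"fingers":-1},{"turn":[0,0,-0.0054],"slide":[0.121,-0.004,0.19],"fingers":-1},{"turn":[0,0,-0.0054],"slide":[0.121,-0.004,0.191],"fingers":-1},{"turn":[0,0,-0.0054],"slide":[0.121,-0.004,0.191],"fingers":-1},{"turn":[0,0,-0.0054],"slide":[0.121,-0.004,0.191],"fingers":-1}]'
python3 -c "
from h import *
st(); c,b=grab('wrist','w2')
c,b=grab('scene','s2')
cv2.imwrite('pics/s2c.png',cv2.resize(b[100:240,180:380],None,fx=4,fy=4,interpolation=cv2.INTER_CUBIC))"
```

```text
t: 2.28
eef_pos: [0.619, 0.0026, 0.129]
ee_rot: [3.14, 0.005, 0.033]
force: [-0.3, -0.1, 0.6]
width: 0.0002
t 2.28 p [0.619  0.0026 0.129 ] rpy [3.1402 0.0048 0.0333] F [-0.3 -0.1  0.6] w 0.0002
```

View pics/w2.png

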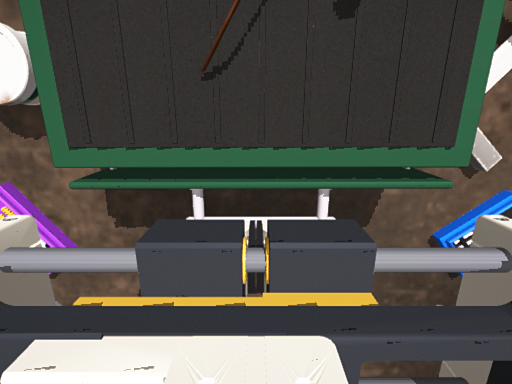

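View pics/s2c.png

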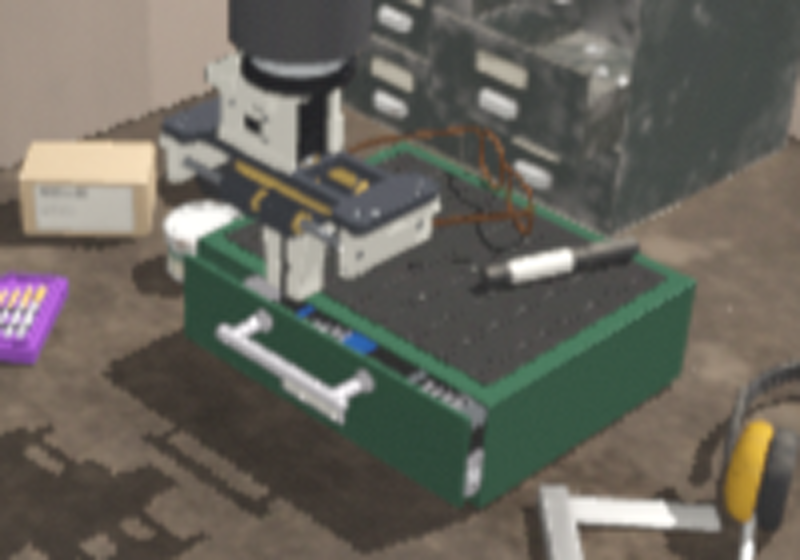

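```bash

python3 -c "
from h import *
st();c=get_calibration('wrist')
for n,u,v,z in [('barback',230,217,.074),('bb',300,217,.074),('panfront',256,188,.09),('postR',323,200,.074),('postL',197,200,.074)]: print(n,onz(c,u,v,z).round(4))
"
```

```text
t 2.38 p [0.6205 0.003  0.1326] rpy [ 3.1414e+00 -1.4000e-03  3.3900e-02] F [ 0.2 -0.4  1.2] w 0.0003
barback [0.6081 0.0239 0.074 ]
bb [ 0.6101 -0.0363  0.074 ]
panfront [0.639  0.0026 0.09  ]
postR [ 0.626  -0.0545  0.074 ]
postL [0.6225 0.0518 0.074 ]
```

```bash

python3 -m crank '[{"turn":[0,0,0.0009],"slide":[0.004,0.005,0.05],"fingers":-1},{"turn":[0,0,0.0009],"slide":[0.004,0.005,0.09],"fingers":-1},{"turn":[0,0,0.0009],"slide":[0.004,0.005,0.12],"fingers":-1},{"turn":[0,0,0.0009],"slide":[0.004,0.005,0.148],"fingers":-1},{"turn":[0,0,0.0009],"slide":[0.004,0.005,0.148],"fingers":-1}]'
python3 -m crank '[{"turn":[0,0,0],"slide":[-0.015,0,0],"fingers":-1},{"turn":[0,0,0],"slide":[-0.03,0,0],"fingers":-1},{"turn":[0,0,0],"slide":[-0.045,0,0],"fingers":-1},{"turn":[0,0,0],"slide":[-0.06,0,0],"fingers":-1},{"turn":[0,0,0],"slide":[-0.075,0,0],"fingers":-1}]'
python3 -c "
from h import *
st(); c,b=grab('scene','s3'); grab('wrist','w3')
cv2.imwrite('pics/s3c.png',cv2.resize(b[100:240,180:380],None,fx=4,fy=4,interpolation=cv2.INTER_CUBIC));st()"
```

```text
t: 2.8
eef_pos: [0.6214, 0.0003, 0.057]
ee_rot: [-3.141, 0.0, 0.028]
force: [-1.6, -0.7, 0.2]
width: 0.0003
t: 3.22
eef_pos: [0.5854, -0.0007, 0.0589]
ee_rot: [-3.141, -0.004, 0.028]
force: [3.6, 0.1, 3.4]
width: 0.0003
t 3.22 p [ 0.5854 -0.0007  0.0589] rpy [-3.1409 -0.0036  0.0278] F [3.6 0.1 3.4] w 0.0003
t 3.32 p [ 0.5831 -0.0012  0.0578] rpy [-3.1414e+00  6.0000e-04  2.7100e-02] F [ 0.1 -0.1 -0. ] w 0.0004
```

View pics/s3c.png

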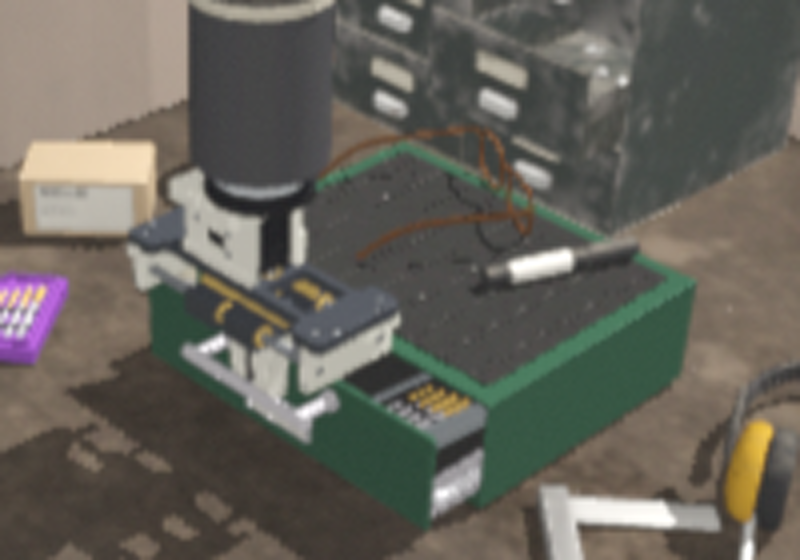

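View pics/w3.png

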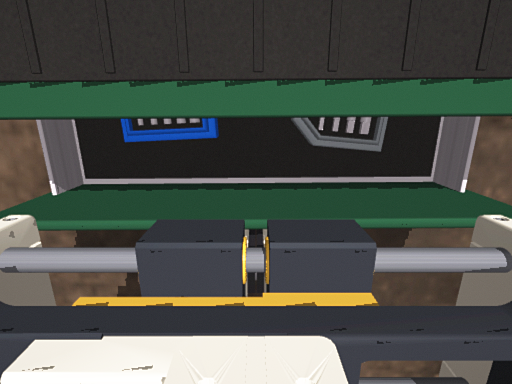

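```bash

python3 -m crank '[{"turn":[0,0,0],"slide":[-0.02,0,0],"fingers":-1},{"turn":[0,0,0],"slide":[-0.04,0,0],"fingers":-1},{"turn":[0,0,0],"slide":[-0.06,0,0],"fingers":-1},{"turn":[0,0,0],"slide":[-0.08,0,0],"fingers":-1},{"turn":[0,0,0],"slide":[-0.1,0,0],"fingers":-1}]'
python3 -m crank '[{"turn":[0,0,0],"slide":[-0.02,0,0],"fingers":-1},{"turn":[0,0,0],"slide":[-0.04,0,0],"fingers":-1},{"turn":[0,0,0],"slide":[-0.06,0,0],"fingers":-1},{"turn":[0,0,0],"slide":[-0.07,0,0],"fingers":-1},{"turn":[0,0,0],"slide":[-0.08,0,0],"fingers":-1}]'
python3 -m crank '[{"turn":[0,0,0],"slide":[-0.01,0,0],"fingers":-1},{"turn":[0,0,0],"slide":[-0.02,0,0],"fingers":-1},{"turn":[0,0,0],"slide":[-0.03,0,0],"fingers":-1},{"turn":[0,0,0],"slide":[-0.035,0,0],"fingers":-1},{"turn":[0,0,0],"slide":[-0.04,0,0],"fingers":-1}]'
```

```text
t: 3.73
eef_pos: [0.5342, -0.0025, 0.0573]
ee_rot: [3.141, -0.0, 0.027]
force: [3.9, -0.8, 2.3]
width: 0.0002
t: 4.15
eef_pos: [0.4937, -0.0036, 0.0569]
ee_rot: [3.141, 0.001, 0.027]
force: [2.7, -3.0, -0.6]
width: 0.0007
t: 4.57
eef_pos: [0.4746, -0.004, 0.057]
ee_rot: [-3.142, 0.0, 0.027]
force: [2.5, -2.1, -0.7]
width: 0.0003
```

```bash

python3 -m crank '[{"turn":[0,0,0],"slide":[-0.004,0,0],"fingers":-1},{"turn":[0,0,0],"slide":[-0.008,0,0],"fingers":-1},{"turn":[0,0,0],"slide":[-0.012,0,0],"fingers":-1},{"turn":[0,0,0],"slide":[-0.016,0,0],"fingers":-1},{"turn":[0,0,0],"slide":[-0.02,0,0],"fingers":-1}]'
python3 -m crank '[{"turn":[0,0,0],"slide":[-0.004,0,0],"fingers":-1},{"turn":[0,0,0],"slide":[-0.008,0,0],"fingers":-1},{"turn":[0,0,0],"slide":[-0.012,0,0],"fingers":-1},{"turn":[0,0,0],"slide":[-0.016,0,0],"fingers":-1},{"turn":[0,0,0],"slide":[-0.02,0,0],"fingers":-1}]'
```

```text
t: 4.98
eef_pos: [0.4648, -0.0043, 0.057]
ee_rot: [3.142, 0.0, 0.027]
force: [2.2, -3.1, -1.5]
width: 0.0003
t: 5.4
eef_pos: [0.4583, -0.0038, 0.0578]
ee_rot: [-3.141, -0.007, 0.029]
force: [19.3, -8.4, -14.0]
width: 0.0003
```

```bash

python3 -m crank '[{"turn":[0,0,0],"slide":[0.008,0,0],"fingers":-1},{"turn":[0,0,0],"slide":[0.012,0,0],"fingers":-1},{"turn":[0,0,0],"slide":[0.012,0,0],"fingers":-1}]'
python3 -m crank '[{"turn":[0,0,0],"slide":[0,0,-0.05],"fingers":-1},{"turn":[0,0,0],"slide":[0,0,-0.13],"fingers":-1},{"turn":[0,0,0],"slide":[0,0,-0.2],"fingers":-1},{"turn":[0,0,0],"slide":[0,0,-0.28],"fingers":0.8},{"turn":[0,0,0],"slide":[0,0,-0.32],"fingers":0.8}]'
python3 -c "
from h import *
st(); c,b=grab('wrist','w4')
c,b=grab('top','t4')
cv2.imwrite('pics/t4c.png',cv2.resize(b[80:270,130:430],None,fx=2.6,fy=2.6,interpolation=cv2.INTER_CUBIC))"
```

```text
t: 5.65
eef_pos: [0.4605, -0.0045, 0.0569]
ee_rot: [3.141, 0.001, 0.027]
force: [-0.6, -0.1, -0.5]
width: 0.0002
t: 6.07
eef_pos: [0.4617, -0.0043, 0.2215]
ee_rot: [-3.141, -0.004, 0.028]
force: [0.9, -0.6, 0.1]
width: 0.0087
t 6.07 p [ 0.4617 -0.0043  0.2215] rpy [-3.1407 -0.0041  0.0277] F [ 0.9 -0.6  0.1] w 0.0087
```

View pics/w4.png

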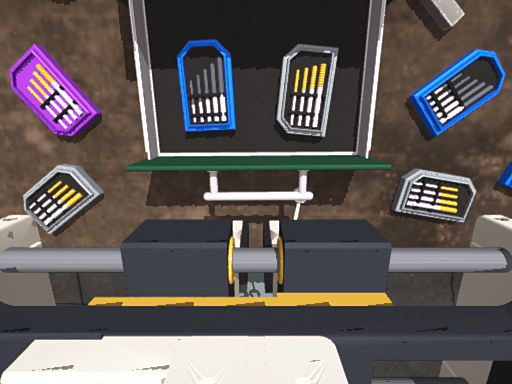

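View pics/t4c.png

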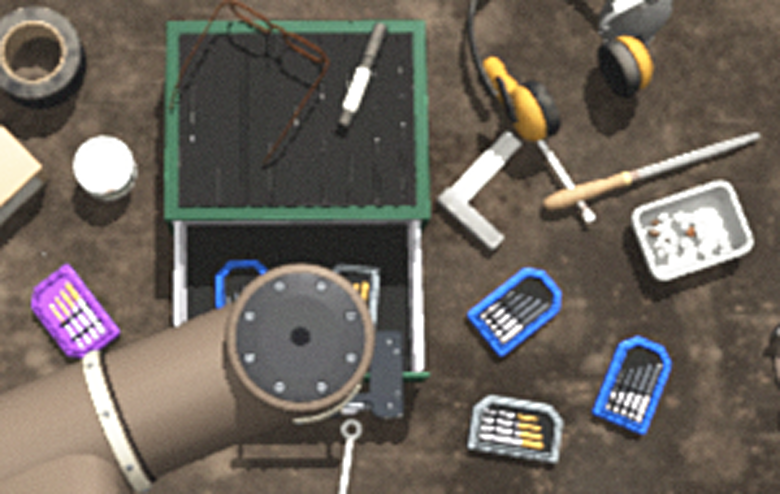

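```bash
cat >> h.py <<'E'
def masks(b):
    hsv=cv2.cvtColor(b,cv2.COLOR_BGR2HSV)
    bl=cv2.inRange(hsv,(100,120,60),(122,255,255))
    gr=cv2.inRange(hsv,(85,10,70),(118,75,255))
    return bl,gr
def find(cal,b,col,ztop,vmax=215,show=None):
    bl,gr=masks(b); m=bl if col=='blue' else gr
    m=m.copy(); m[vmax:]=0
    m=cv2.morphologyEx(m,cv2.MORPH_CLOSE,np.ones((3,3)))
    cs,_=cv2.findContours(m,cv2.RETR_EXTERNAL,cv2.CHAIN_APPROX_NONE)
    out=[]
    for c in cs:
        if cv2.contourArea(c)<300: continue
        h=cv2.convexHull(c)[:,0,:].astype(float)
        P=np.array([onz(cal,u,v,ztop)[:2] for u,v in h])
        (cx,cy),(w,hh),a=cv2.minAreaRect((P*1000).astype(np.float32))
        if w<hh: a+=90; w,hh=hh,w
        M=cv2.moments((P*1000).astype(np.float32)); k=np.array([M['m10']/M['m00'],M['m01']/M['m00']])
        th=np.radians(a); d=k-[cx,cy]
        lx=d@[np.cos(th),np.sin(th)]; ly=d@[-np.sin(th),np.cos(th)]
        # area centroid lies away from the cut corners
        if col=='blue':
            if lx>0: th+=np.pi; 
        else:
            if ly>0: th+=np.pi
        th=(th+np.pi)%(2*np.pi)-np.pi
        bb=cv2.boundingRect(c)
        out.append((cx/1000,cy/1000,th))
        print(col,'px',bb,'c',round(cx/1000,4),round(cy/1000,4),'size',round(w,1),round(hh,1),'yaw',round(th,4),'off',round(lx,1),round(ly,1))
        if show is not None: cv2.drawContours(show,[c],-1,(0,0,255),1)
    return out
E
python3 -c "
from h import *
cal=get_calibration('wrist'); b=cv2.imread('pics/w4.png'); s=b.copy()
for z in (.028,.014):
  print(z);find(cal,b,'blue',z,show=s);find(cal,b,'grey',z,show=s)
cv2.imwrite('pics/m4.png',s)
hsv=cv2.cvtColor(b,cv2.COLOR_BGR2HSV)
for p in [(283,90),(309,46),(332,70),(400,190),(435,217),(62,170)]: print(p,hsv[p[1]-1:p[1]+2,p[0]-1:p[0]+2].reshape(-1,3)[::2].tolist())
"
```

```text
0.028
blue px (409, 49, 97, 87) c 0.5717 -0.2507 size 105.8 65.2 yaw -0.8826 off 2.0 0.2
blue px (176, 39, 60, 93) c 0.5675 0.059 size 105.1 66.0 yaw 0.0737 off -1.9 0.1
grey px (395, 169, 81, 46) c 0.4381 -0.2486 size 105.1 61.9 yaw 1.447 off 1.4 -0.9
grey px (24, 164, 79, 51) c 0.4216 0.2628 size 106.2 61.6 yaw 2.2339 off -6.2 -1.9
grey px (276, 44, 63, 93) c 0.5654 -0.0624 size 103.9 64.7 yaw -0.0635 off -0.0 1.1
0.014
blue px (409, 49, 97, 87) c 0.5731 -0.2605 size 110.1 67.8 yaw -0.8826 off 2.0 0.2
blue px (176, 39, 60, 93) c 0.5688 0.0615 size 109.3 68.6 yaw 0.0737 off -2.0 0.1
grey px (395, 169, 81, 46) c 0.4343 -0.2584 size 109.3 64.4 yaw 1.447 off 1.5 -0.9
grey px (24, 164, 79, 51) c 0.4171 0.2734 size 110.4 64.0 yaw 2.2339 off -6.5 -2.0
grey px (276, 44, 63, 93) c 0.5666 -0.0648 size 108.0 67.3 yaw -0.0635 off -0.0 1.2
(283, 90) [[105, 14, 225], [110, 20, 113], [113, 11, 183], [113, 9, 225], [116, 15, 133]]
(309, 46) [[96, 11, 115], [100, 16, 95], [105, 16, 124], [111, 15, 120], [116, 15, 120]]
(332, 70) [[104, 17, 199], [114, 13, 201], [108, 13, 192], [110, 17, 181], [109, 12, 226]]
(400, 190) [[98, 15, 66], [120, 10, 74], [114, 21, 61], [113, 17, 61], [109, 19, 109]]
(435, 217) [[116, 15, 120], [102, 20, 126], [108, 17, 183], [20, 36, 42], [160, 12, 62]]
(62, 170) [[105, 17, 154], [112, 15, 189], [105, 17, 184], [107, 16, 224], [108, 15, 221]]
```

View pics/m4.png

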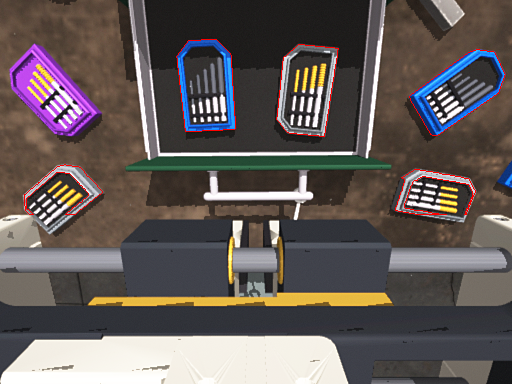

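```bash

python3 -c "
from h import *
st();print(get_state()['q'])
plan([0.495,0.059,0.15],0.074)
"
```

```text
t 6.17 p [ 0.4625 -0.0039  0.2211] rpy [-3.1396 -0.0064  0.0276] F [-0.2 -0.  -0.3] w 0.0165
[ 4.19783766e-01  9.12589324e-04 -4.48385840e-01  6.29944152e-04
 -1.11480118e+00  1.17838305e+00]
rows 3 calls 1
 turn [-0.0003, -0.001, -0.0074] slide [0.0676, -0.1236, 0.1429]
```

```bash

python3 -m crank '[{"turn":[0,0,-0.0074],"slide":[0.03,-0.06,0.07],"fingers":1},{"turn":[0,0,-0.0074],"slide":[0.067,-0.123,0.143],"fingers":1},{"turn":[0,0,-0.0074],"slide":[0.067,-0.123,0.143],"fingers":1},{"turn":[0,0,-0.0074],"slide":[0.067,-0.123,0.143],"fingers":1},{"turn":[0,0,-0.0074],"slide":[0.067,-0.123,0.143],"fingers":1}]'
python3 -m crank '[{"turn":[0,0,0],"slide":[0,0,0],"fingers":1},{"turn":[0,0,0],"slide":[0,0,0],"fingers":1},{"turn":[0,0,0],"slide":[0,0,0],"fingers":1}]'
python3 -c "
from h import *
st(); cal,b=grab('wrist','w5');s=b.copy()
find(cal,b,'blue',.028,show=s);find(cal,b,'grey',.028,show=s)
cv2.imwrite('pics/m5.png',s)"
```

```text
t: 6.58
eef_pos: [0.4915, 0.0578, 0.1441]
ee_rot: [3.14, 0.004, 0.075]
force: [0.9, 0.8, 0.3]
width: 0.0494
t: 6.83
eef_pos: [0.4928, 0.0575, 0.1464]
ee_rot: [-3.141, -0.001, 0.073]
force: [-1.0, 0.0, -0.0]
width: 0.0696
t 6.83 p [0.4928 0.0575 0.1464] rpy [-3.141e+00 -1.300e-03  7.300e-02] F [-1.  0. -0.] w 0.0696
blue px (497, 125, 15, 43) c 0.5511 -0.1934 size 43.9 13.7 yaw -2.8164 off 5.5 -2.0
blue px (225, 56, 69, 111) c 0.5664 0.0589 size 104.3 65.4 yaw 0.0728 off -1.9 0.0
grey px (45, 195, 64, 20) c 0.4577 0.2509 size 69.0 21.7 yaw -1.498 off -3.2 2.1
grey px (341, 68, 87, 112) c 0.5643 -0.0619 size 103.8 66.9 yaw -0.059 off -0.2 1.5
```

View pics/m5.png

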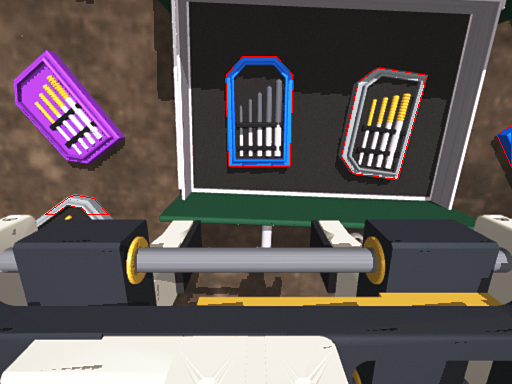

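```bash

python3 -c "
from h import *
plan([0.527,-0.204,0.15],-0.883)
"
```

```text
rows 8 calls 2
 turn [-0.0001, -0.0001, 0.0951] slide [0.0187, 0.3292, -0.0047]
 turn [-0.0001, -0.0001, 0.0571] slide [0.1204, 0.157, -0.0027]
```

```bash

python3 -m crank '[{"turn":[0,0,0.0951],"slide":[0.019,0.329,0],"fingers":1},{"turn":[0,0,0.0951],"slide":[0.019,0.329,0],"fingers":1},{"turn":[0,0,0.0951],"slide":[0.019,0.329,0],"fingers":1},{"turn":[0,0,0.0951],"slide":[0.019,0.329,0],"fingers":1},{"turn":[0,0,0.0951],"slide":[0.019,0.329,0],"fingers":1}]'
python3 -m crank '[{"turn":[0,0,0.0571],"slide":[0.12,0.157,0],"fingers":1},{"turn":[0,0,0.0571],"slide":[0.12,0.157,0],"fingers":1},{"turn":[0,0,0.0571],"slide":[0.12,0.157,0],"fingers":1},{"turn":[0,0,0.0571],"slide":[0.12,0.157,0],"fingers":1},{"turn":[0,0,0.0571],"slide":[0.12,0.157,0],"fingers":1}]'
python3 -m crank '[{"turn":[0,0,0],"slide":[0,0,0],"fingers":1},{"turn":[0,0,0],"slide":[0,0,0],"fingers":1}]'
python3 -c "
from h import *
st(); cal,b=grab('wrist','w6');s=b.copy()
find(cal,b,'blue',.014,show=s);find(cal,b,'grey',.014,show=s)
cv2.imwrite('pics/m6.png',s)"
```

```text
t: 7.3
eef_pos: [0.5144, -0.1109, 0.1461]
ee_rot: [3.141, -0.001, -0.535]
force: [0.5, 1.9, 0.4]
width: 0.0878
t: 7.72
eef_pos: [0.5266, -0.2047, 0.1458]
ee_rot: [-3.141, -0.0, -0.885]
force: [0.1, -0.1, -0.6]
width: 0.0876
t: 7.88
eef_pos: [0.5269, -0.2028, 0.1459]
ee_rot: [-3.141, -0.0, -0.881]
force: [0.1, -0.2, 0.7]
width: 0.0876
t 7.88 p [ 0.5269 -0.2028  0.1459] rpy [-3.1411e+00 -2.0000e-04 -8.8080e-01] F [ 0.1 -0.2  0.7] w 0.0876
blue px (227, 55, 65, 107) c 0.5726 -0.2653 size 104.7 64.8 yaw -0.8812 off 1.8 -0.0
blue px (366, 0, 97, 120) c 0.4895 -0.4004 size 105.6 69.6 yaw -0.3786 off 2.9 -0.2
grey px (309, 152, 100, 63) c 0.434 -0.2638 size 103.1 67.9 yaw 1.418 off -7.6 -2.5
```

View pics/m6.png

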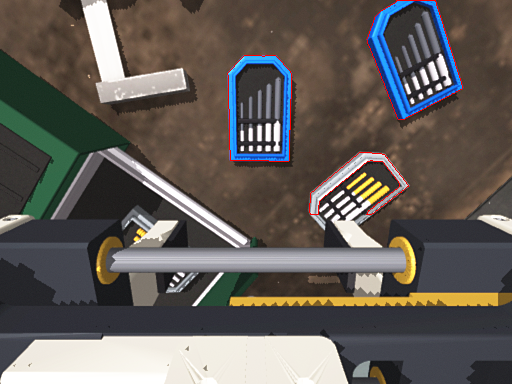

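```bash

python3 -c "
from h import *
plan([0.5726,-0.2653,0.06],-0.881)
plan([0.5726,-0.2653,0.004],-0.881,0.012,([0.5726,-0.2653,0.06],-.881))
"
```

```text
rows 3 calls 1
 turn [-0.0001, -0.0001, 0.0001] slide [0.1546, 0.0096, 0.1719]
rows 5 calls 1
 turn [0.0, 0.0, 0.0] slide [0.0, -0.0, 0.112]
```

```bash

python3 -m crank '[{"turn":[0,0,0],"slide":[0.08,0.005,0.06],"fingers":1},{"turn":[0,0,0],"slide":[0.155,0.01,0.12],"fingers":1},{"turn":[0,0,0],"slide":[0.155,0.01,0.172],"fingers":1},{"turn":[0,0,0],"slide":[0.155,0.01,0.172],"fingers":1},{"turn":[0,0,0],"slide":[0.155,0.01,0.172],"fingers":1}]'
python3 -m crank '[{"turn":[0,0,0],"slide":[0,0,0.03],"fingers":1},{"turn":[0,0,0],"slide":[0,0,0.06],"fingers":1},{"turn":[0,0,0],"slide":[0,0,0.09],"fingers":1},{"turn":[0,0,0],"slide":[0,0,0.112],"fingers":1},{"turn":[0,0,0],"slide":[0,0,0.112],"fingers":1}]'
python3 -c "
from h import *
st()"
```

```text
t: 8.35
eef_pos: [0.571, -0.2658, 0.0574]
ee_rot: [3.138, 0.004, -0.882]
force: [-0.2, 0.3, 1.2]
width: 0.0872
t: 8.77
eef_pos: [0.5719, -0.2653, 0.0034]
ee_rot: [3.141, 0.001, -0.881]
force: [-0.2, 0.2, 0.2]
width: 0.0879
t 8.77 p [ 0.5719 -0.2653  0.0034] rpy [ 3.1411e+00  8.0000e-04 -8.8120e-01] F [-0.2  0.2  0.2] w 0.0879
```

Close with moderate force, then lift a little and check.

```bash

python3 -m crank '[{"turn":[0,0,0],"slide":[0,0,0],"fingers":0.2},{"turn":[0,0,0],"slide":[0,0,0],"fingers":0},{"turn":[0,0,0],"slide":[0,0,0],"fingers":-0.2},{"turn":[0,0,0],"slide":[0,0,0],"fingers":-0.5},{"turn":[0,0,0],"slide":[0,0,0],"fingers":-0.5}]' 30
python3 -m crank '[{"turn":[0,0,0],"slide":[0,0,0],"fingers":-0.5},{"turn":[0,0,0],"slide":[0,0,0],"fingers":-0.5},{"turn":[0,0,0],"slide":[0,0,-0.05],"fingers":-0.5},{"turn":[0,0,0],"slide":[0,0,-0.12],"fingers":-0.5},{"turn":[0,0,0],"slide":[0,0,-0.2],"fingers":-0.5}]'
python3 -m crank '[{"turn":[0,0,0],"slide":[0,0,-0.08],"fingers":-0.5},{"turn":[0,0,0],"slide":[0,0,-0.09],"fingers":-0.5},{"turn":[0,0,0],"slide":[0,0,-0.09],"fingers":-0.5}]'
python3 -c "
from h import *
st(); grab('wrist','w7')
plan([0.495,0.059,0.15],0.073)"
```

```text
t: 9.18
eef_pos: [0.5732, -0.2665, 0.0046]
ee_rot: [-3.14, -0.001, -0.882]
force: [0.6, 2.2, 4.1]
width: 0.0635
t: 9.6
eef_pos: [0.5703, -0.266, 0.1024]
ee_rot: [3.138, 0.004, -0.883]
force: [1.0, -0.9, -2.4]
width: 0.0636
t: 9.85
eef_pos: [0.5741, -0.2668, 0.1522]
ee_rot: [-3.138, -0.005, -0.883]
force: [0.1, -0.4, -2.7]
width: 0.0638
t 9.85 p [ 0.5741 -0.2668  0.1522] rpy [-3.1375 -0.0048 -0.8825] F [ 0.1 -0.4 -2.7] w 0.0638
rows 9 calls 2
 turn [-0.0001, -0.0002, -0.0845] slide [-0.334, -0.1629, -0.0007]
 turn [-0.0001, -0.0001, -0.0676] slide [-0.1644, -0.2477, -0.0005]
```

View pics/w7.png

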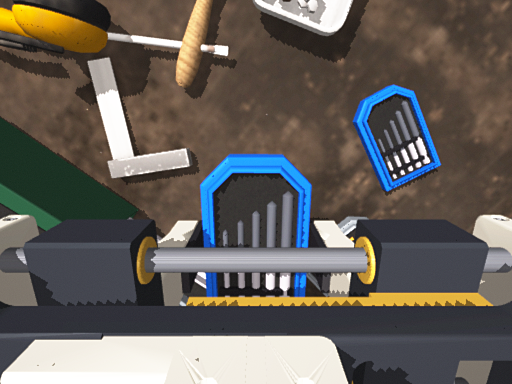

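```bash
cat >> h.py <<'E'
def held(cal,s,b,col,grip=0.011):
    """offset of held tray's (near side) extents in tool frame; grip=skirt top above TCP"""
    bl,gr=masks(b); m=(bl if col=='blue' else gr).copy(); m[215:]=0; m[:120]=0; m[:,:190]=0; m[:,325:]=0
    cs,_=cv2.findContours(m,cv2.RETR_EXTERNAL,cv2.CHAIN_APPROX_NONE)
    c=max(cs,key=cv2.contourArea)[:,0,:]
    z=s['eef_pos'][2]+grip; yaw=s['ee_rot'][2]
    P=np.array([onz(cal,u,v,z) for u,v in c])-s['eef_pos']
    tx=P[:,0]*np.cos(yaw)+P[:,1]*np.sin(yaw); ty=P[:,0]*np.sin(yaw)-P[:,1]*np.cos(yaw)
    print('held front x',np.percentile(tx,99).round(4),'max',tx.max().round(4),'y range',ty.min().round(4),ty.max().round(4))
    # skew: the front edge line
    f=(tx>tx.max()-0.0025); print('front edge slope',np.polyfit(ty[f],tx[f],1).round(3)[0], 'bbox v',c[:,1].min(),'u',c[:,0].min(),c[:,0].max())
E
python3 -c "
from h import *
s=get_state();cal=get_calibration('wrist'); print(s['eef_pos'],cal['pose'][:3,3])
held(cal,s,cv2.imread('pics/w7.png'),'blue')
"
```

```text
[ 0.57253909 -0.26633964  0.1494219 ] [ 0.61867799 -0.3239496   0.3074337 ]
held front x 0.0529 max 0.0529 y range -0.0309 0.0322
front edge slope -0.0 bbox v 154 u 200 311
```

```bash

python3 -c "
from h import *
plan([0.566,0.0595,0.14],0.073)"
```

```text
rows 8 calls 2
 turn [-0.0001, -0.0002, -0.0951] slide [-0.3199, -0.2522, 0.0118]
 turn [-0.0001, -0.0001, -0.0571] slide [-0.0735, -0.2331, 0.0071]
```

```bash

python3 -m crank '[{"turn":[0,0,-0.0951],"slide":[-0.32,-0.252,0.012],"fingers":-0.5},{"turn":[0,0,-0.0951],"slide":[-0.32,-0.252,0.012],"fingers":-0.5},{"turn":[0,0,-0.0951],"slide":[-0.32,-0.252,0.012],"fingers":-0.5},{"turn":[0,0,-0.0951],"slide":[-0.32,-0.252,0.012],"fingers":-0.5},{"turn":[0,0,-0.0951],"slide":[-0.32,-0.252,0.012],"fingers":-0.5}]' 30
python3 -m crank '[{"turn":[0,0,-0.0571],"slide":[-0.073,-0.233,0.007],"fingers":-0.5},{"turn":[0,0,-0.0571],"slide":[-0.073,-0.233,0.007],"fingers":-0.5},{"turn":[0,0,-0.0571],"slide":[-0.073,-0.233,0.007],"fingers":-0.5},{"turn":[0,0,-0.0571],"slide":[-0.073,-0.233,0.007],"fingers":-0.5},{"turn":[0,0,-0.0571],"slide":[-0.073,-0.233,0.007],"fingers":-0.5}]'
python3 -m crank '[{"turn":[0,0,0],"slide":[0,0,0],"fingers":-0.5},{"turn":[0,0,0],"slide":[0,0,0],"fingers":-0.5}]'
python3 -c "
from h import *
s=get_state();st();cal,b=grab('wrist','w8'); held(cal,s,b,'blue')
plan([0.566,0.0595,0.0375],0.073)"
```

```text
t: 10.32
eef_pos: [0.5661, -0.0609, 0.14]
ee_rot: [3.14, 0.004, -0.279]
force: [0.2, 0.8, -2.4]
width: 0.0636
t: 10.73
eef_pos: [0.5643, 0.0611, 0.1366]
ee_rot: [3.141, 0.004, 0.077]
force: [0.3, -1.0, -2.2]
width: 0.0639
t: 10.9
eef_pos: [0.565, 0.0583, 0.1377]
ee_rot: [3.141, 0.002, 0.072]
force: [0.6, 0.0, -2.7]
width: 0.0635
t 10.9 p [0.565  0.0583 0.1377] rpy [3.1408e+00 2.5000e-03 7.2200e-02] F [ 0.6  0.  -2.7] w 0.0635
held front x 0.0631 max 0.0631 y range -0.0311 0.0323
front edge slope -0.0 bbox v 134 u 200 311
rows 3 calls 1
 turn [0.0001, 0.0003, -0.0002] slide [0.0021, -0.0029, 0.2012]
```

View pics/w8.png

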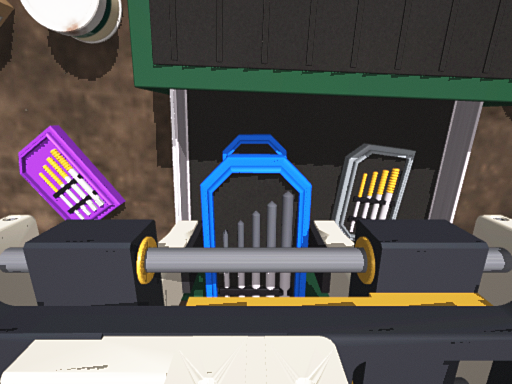

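```bash

python3 -m crank '[{"turn":[0,0,0],"slide":[0.001,-0.002,0.06],"fingers":-0.5},{"turn":[0,0,0],"slide":[0.002,-0.003,0.12],"fingers":-0.5},{"turn":[0,0,0],"slide":[0.002,-0.003,0.17],"fingers":-0.5},{"turn":[0,0,0],"slide":[0.002,-0.003,0.196],"fingers":-0.5},{"turn":[0,0,0],"slide":[0.002,-0.003,0.196],"fingers":-0.5}]'
python3 -m crank '[{"turn":[0,0,0],"slide":[0,0,0],"fingers":-0.5},{"turn":[0,0,0],"slide":[0,0,0],"fingers":-0.5}]'
python3 -c "
from h import *
st();plan([0.566,0.0595,0.0375],0.073)"
```

```text
t: 11.37
eef_pos: [0.5651, 0.0589, 0.038]
ee_rot: [3.14, 0.004, 0.071]
force: [-0.7, -0.2, -1.3]
width: 0.0634
t: 11.53
eef_pos: [0.5673, 0.0603, 0.042]
ee_rot: [-3.142, -0.001, 0.073]
force: [0.4, -0.8, -2.2]
width: 0.0636
t 11.53 p [0.5673 0.0603 0.042 ] rpy [-3.1415e+00 -9.0000e-04  7.2600e-02] F [ 0.4 -0.8 -2.2] w 0.0636
rows 1 calls 1
 turn [-0.0, -0.0001, -0.0001] slide [-0.0027, 0.0014, 0.0089]
```

```bash

python3 -m crank '[{"turn":[0,0,0],"slide":[-0.002,0.001,0.004],"fingers":-0.5},{"turn":[0,0,0],"slide":[-0.002,0.001,0.008],"fingers":-0.5},{"turn":[0,0,0],"slide":[-0.002,0.001,0.012],"fingers":-0.5},{"turn":[0,0,0],"slide":[-0.002,0.001,0.016],"fingers":-0.5},{"turn":[0,0,0],"slide":[-0.002,0.001,0.016],"fingers":-0.5}]'
python3 -m crank '[{"turn":[0,0,0],"slide":[0,0,0.002],"fingers":-0.5},{"turn":[0,0,0],"slide":[0,0,0.004],"fingers":-0.5},{"turn":[0,0,0],"slide":[0,0,0.006],"fingers":-0.5},{"turn":[0,0,0],"slide":[0,0,0.006],"fingers":-0.5}]'
```

```text
t: 11.95
eef_pos: [0.5662, 0.0604, 0.0332]
ee_rot: [-3.141, -0.001, 0.074]
force: [1.9, -1.3, -3.1]
width: 0.0639
t: 12.28
eef_pos: [0.5677, 0.0605, 0.0324]
ee_rot: [-3.142, -0.004, 0.075]
force: [-0.7, -2.7, 14.7]
width: 0.0636
```

```bash

python3 -m crank '[{"turn":[0,0,0],"slide":[0,0,-0.004],"fingers":-0.5},{"turn":[0,0,0],"slide":[0,0,-0.004],"fingers":0.8},{"turn":[0,0,0],"slide":[0,0,-0.004],"fingers":0.8},{"turn":[0,0,0],"slide":[0,0,-0.004],"fingers":0.8},{"turn":[0,0,0],"slide":[0,0,-0.004],"fingers":0.8}]'
python3 -m crank '[{"turn":[0,0,0],"slide":[0,0,-0.02],"fingers":0.8},{"turn":[0,0,0],"slide":[0,0,-0.06],"fingers":0.8},{"turn":[0,0,0],"slide":[0,0,-0.12],"fingers":0.8},{"turn":[0,0,0],"slide":[-0.08,0,-0.18],"fingers":0.8},{"turn":[0,0,0],"slide":[-0.14,0,-0.23],"fingers":0.8}]'
python3 -m crank '[{"turn":[0,0,0],"slide":[0,0,0],"fingers":1},{"turn":[0,0,0],"slide":[0,0,0],"fingers":1}]'
python3 -c "
from h import *
st(); cal,b=grab('wrist','w9');
find(cal,b,'blue',.042);find(cal,b,'grey',.028)"
```

```text
t: 12.7
eef_pos: [0.5654, 0.0602, 0.0317]
ee_rot: [3.141, 0.001, 0.074]
force: [-0.1, 0.6, -0.6]
width: 0.0781
t: 13.12
eef_pos: [0.5001, 0.0553, 0.1443]
ee_rot: [3.141, 0.001, 0.073]
force: [-0.5, 1.5, 1.1]
width: 0.079
t: 13.28
eef_pos: [0.5003, 0.0558, 0.1463]
ee_rot: [-3.14, -0.005, 0.075]
force: [0.5, 0.3, -0.5]
width: 0.0855
t 13.28 p [0.5003 0.0558 0.1463] rpy [-3.1396 -0.0046  0.0747] F [ 0.5  0.3 -0.5] w 0.0855
blue px (221, 64, 71, 114) c 0.5652 0.0599 size 103.7 65.2 yaw 0.0735 off -1.8 -0.0
grey px (53, 201, 50, 14) c 0.4619 0.2479 size 53.7 14.9 yaw -1.4959 off -1.9 1.4
grey px (339, 75, 85, 111) c 0.5657 -0.0621 size 103.7 66.1 yaw -0.062 off -0.2 1.4
```

View pics/w9.png

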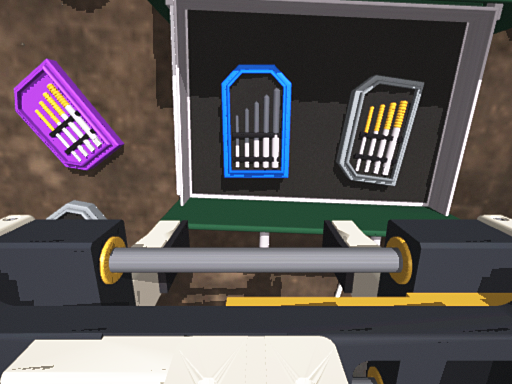

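```bash

python3 -c "
from h import *
plan([0.418,-0.377,0.15],-0.35)"
```

```text
rows 11 calls 3
 turn [-0.0001, -0.0002, 0.0307] slide [-0.1041, 0.3868, -0.0053]
 turn [-0.0001, -0.0002, 0.0307] slide [-0.028, 0.3995, -0.0049]
 turn [-0.0, -0.0, 0.0061] slide [0.0098, 0.0795, -0.0009]
```

```bash

python3 -m crank '[{"turn":[0,0,0.031],"slide":[-0.104,0.387,0],"fingers":1},{"turn":[0,0,0.031],"slide":[-0.104,0.387,0],"fingers":1},{"turn":[0,0,0.031],"slide":[-0.104,0.387,0],"fingers":1},{"turn":[0,0,0.031],"slide":[-0.104,0.387,0],"fingers":1},{"turn":[0,0,0.031],"slide":[-0.104,0.387,0],"fingers":1}]'
python3 -m crank '[{"turn":[0,0,0.031],"slide":[-0.028,0.4,0],"fingers":1},{"turn":[0,0,0.031],"slide":[-0.028,0.4,0],"fingers":1},{"turn":[0,0,0.031],"slide":[-0.028,0.4,0],"fingers":1},{"turn":[0,0,0.031],"slide":[-0.028,0.4,0],"fingers":1},{"turn":[0,0,0.031],"slide":[-0.028,0.4,0],"fingers":1}]'
python3 -m crank '[{"turn":[0,0,0.006],"slide":[0.01,0.08,0],"fingers":1},{"turn":[0,0,0.006],"slide":[0.01,0.08,0],"fingers":1},{"turn":[0,0,0.006],"slide":[0.01,0.08,0],"fingers":1},{"turn":[0,0,0.006],"slide":[0.01,0.08,0],"fingers":1}]'
python3 -c "
from h import *
st(); cal,b=grab('wrist','w10');
r=find(cal,b,'blue',.014);find(cal,b,'grey',.014)
x,y,t=r[-1];st(); plan([x,y,.06],t)"
```

```text
t: 13.75
eef_pos: [0.462, -0.1436, 0.1425]
ee_rot: [3.141, 0.002, -0.121]
force: [0.9, -0.0, -0.2]
width: 0.0877
t: 14.17
eef_pos: [0.4239, -0.3411, 0.1421]
ee_rot: [3.141, 0.002, -0.317]
force: [0.7, -0.3, -0.9]
width: 0.0879
t: 14.5
eef_pos: [0.4165, -0.378, 0.142]
ee_rot: [-3.141, 0.003, -0.355]
force: [0.6, -0.3, 0.3]
width: 0.0874
t 14.5 p [ 0.4165 -0.378   0.142 ] rpy [-3.1413e+00  2.6000e-03 -3.5490e-01] F [ 0.6 -0.3  0.3] w 0.0874
blue px (222, 55, 66, 109) c 0.488 -0.4033 size 104.9 64.8 yaw -0.3824 off 2.0 0.1
grey px (107, 170, 99, 45) c 0.4454 -0.2705 size 108.9 50.8 yaw -1.926 off -3.1 4.2
t 14.55 p [ 0.4169 -0.3774  0.1424] rpy [-3.1413e+00  2.0000e-03 -3.5350e-01] F [ 0.1 -0.4  0.3] w 0.0873
rows 3 calls 1
 turn [-0.0, 0.0003, 0.0046] slide [0.1517, -0.0008, 0.1645]
```

View pics/w10.png

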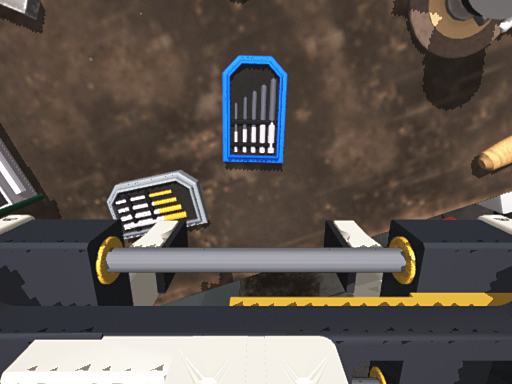

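```bash

python3 -m crank '[{"turn":[0,0,0.0046],"slide":[0.08,0,0.06],"fingers":1},{"turn":[0,0,0.0046],"slide":[0.152,-0.001,0.12],"fingers":1},{"turn":[0,0,0.0046],"slide":[0.152,-0.001,0.16],"fingers":1},{"turn":[0,0,0.0046],"slide":[0.152,-0.001,0.164],"fingers":1},{"turn":[0,0,0.0046],"slide":[0.152,-0.001,0.164],"fingers":1}]'
python3 -m crank '[{"turn":[0,0,0],"slide":[0,0,0],"fingers":1},{"turn":[0,0,0],"slide":[0,0,0],"fingers":1}]'
python3 -c "
from h import *
st(); plan([0.488,-0.4033,.0035],-.382)"
```

```text
t: 14.97
eef_pos: [0.488, -0.4017, 0.059]
ee_rot: [-3.141, 0.005, -0.38]
force: [-0.7, -0.3, 1.4]
width: 0.0876
t: 15.13
eef_pos: [0.4891, -0.4033, 0.0632]
ee_rot: [3.141, -0.002, -0.381]
force: [0.4, -0.1, -0.5]
width: 0.0875
t 15.13 p [ 0.4891 -0.4033  0.0632] rpy [ 3.1413e+00 -2.1000e-03 -3.8110e-01] F [ 0.4 -0.1 -0.5] w 0.0875
rows 2 calls 1
 turn [0.0, -0.0003, 0.0001] slide [-0.0023, 0.0008, 0.1195]
```

```bash

python3 -m crank '[{"turn":[0,0,0],"slide":[-0.001,0,0.04],"fingers":1},{"turn":[0,0,0],"slide":[-0.001,0,0.08],"fingers":1},{"turn":[0,0,0],"slide":[-0.001,0,0.105],"fingers":1},{"turn":[0,0,0],"slide":[-0.001,0,0.114],"fingers":1},{"turn":[0,0,0],"slide":[-0.001,0,0.114],"fingers":1}]'
python3 -m crank '[{"turn":[0,0,0],"slide":[0,0,0],"fingers":0.2},{"turn":[0,0,0],"slide":[0,0,0],"fingers":0},{"turn":[0,0,0],"slide":[0,0,0],"fingers":-0.2},{"turn":[0,0,0],"slide":[0,0,0],"fingers":-0.5},{"turn":[0,0,0],"slide":[0,0,0],"fingers":-0.5}]' 30
python3 -m crank '[{"turn":[0,0,0],"slide":[0,0,0],"fingers":-0.5},{"turn":[0,0,0],"slide":[0,0,0],"fingers":-0.5}]'
python3 -c "
from h import *
st()"
```

```text
t: 15.55
eef_pos: [0.4878, -0.4033, 0.0051]
ee_rot: [3.142, -0.0, -0.382]
force: [0.7, -0.6, 1.0]
width: 0.0875
t: 15.97
eef_pos: [0.4885, -0.4037, 0.0053]
ee_rot: [3.142, -0.001, -0.382]
force: [-0.7, 1.4, 4.4]
width: 0.0638
t: 16.13
eef_pos: [0.4885, -0.4036, 0.0053]
ee_rot: [3.141, -0.001, -0.382]
force: [-1.0, 1.5, 6.2]
width: 0.0634
t 16.13 p [ 0.4885 -0.4036  0.0053] rpy [ 3.1414e+00 -1.2000e-03 -3.8220e-01] F [-1.   1.5  6.2] w 0.0634
```

```bash

python3 -m crank '[{"turn":[0,0,0],"slide":[0,0,-0.03],"fingers":-0.5},{"turn":[0,0,0],"slide":[0,0,-0.1],"fingers":-0.5},{"turn":[0,0,0],"slide":[0,0,-0.18],"fingers":-0.5},{"turn":[0,0,0],"slide":[0,0,-0.25],"fingers":-0.5},{"turn":[0,0,0],"slide":[0,0,-0.29],"fingers":-0.5}]'
python3 -m crank '[{"turn":[0,0,0],"slide":[0,0,0],"fingers":-0.5},{"turn":[0,0,0],"slide":[0,0,0],"fingers":-0.5}]'
python3 -c "
from h import *
s=get_state();st(); cal,b=grab('wrist','w11');held(cal,s,b,'blue',.0087)
plan([0.565,0.0605,.15],.0735)"
```

```text
t: 16.55
eef_pos: [0.4892, -0.4043, 0.1538]
ee_rot: [3.141, -0.004, -0.382]
force: [1.0, -0.5, -0.5]
width: 0.0637
t: 16.72
eef_pos: [0.4884, -0.4035, 0.1506]
ee_rot: [-3.141, -0.003, -0.383]
force: [-1.0, 0.1, -2.8]
width: 0.0636
t 16.72 p [ 0.4884 -0.4035  0.1506] rpy [-3.1413e+00 -2.5000e-03 -3.8270e-01] F [-1.   0.1 -2.8] w 0.0636
held front x 0.0528 max 0.0528 y range -0.0315 0.0325
front edge slope -0.0 bbox v 153 u 200 311
rows 12 calls 3
 turn [-0.0, 0.0, -0.0303] slide [-0.0845, -0.3824, -0.0006]
 turn [-0.0, 0.0, -0.0303] slide [-0.0107, -0.3915, -0.0007]
 turn [-0.0, 0.0, -0.0121] slide [0.0254, -0.1546, -0.0003]
```

View pics/w11.png

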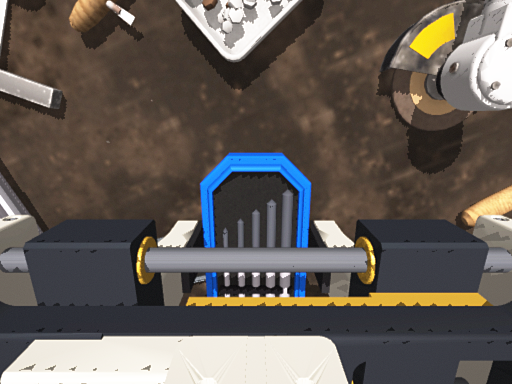

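```bash

python3 -m crank '[{"turn":[0,0,-0.0303],"slide":[-0.085,-0.382,0],"fingers":-0.5},{"turn":[0,0,-0.0303],"slide":[-0.085,-0.382,0],"fingers":-0.5},{"turn":[0,0,-0.0303],"slide":[-0.085,-0.382,0],"fingers":-0.5},{"turn":[0,0,-0.0303],"slide":[-0.085,-0.382,0],"fingers":-0.5},{"turn":[0,0,-0.0303],"slide":[-0.085,-0.382,0],"fingers":-0.5}]'
python3 -m crank '[{"turn":[0,0,-0.0303],"slide":[-0.011,-0.391,0],"fingers":-0.5},{"turn":[0,0,-0.0303],"slide":[-0.011,-0.391,0],"fingers":-0.5},{"turn":[0,0,-0.0303],"slide":[-0.011,-0.391,0],"fingers":-0.5},{"turn":[0,0,-0.0303],"slide":[-0.011,-0.391,0],"fingers":-0.5},{"turn":[0,0,-0.0303],"slide":[-0.011,-0.391,0],"fingers":-0.5}]'
python3 -m crank '[{"turn":[0,0,-0.0121],"slide":[0.025,-0.155,0],"fingers":-0.5},{"turn":[0,0,-0.0121],"slide":[0.025,-0.155,0],"fingers":-0.5},{"turn":[0,0,-0.0121],"slide":[0.025,-0.155,0],"fingers":-0.5},{"turn":[0,0,-0.0121],"slide":[0.025,-0.155,0],"fingers":-0.5},{"turn":[0,0,-0.0121],"slide":[0.025,-0.155,0],"fingers":-0.5}]'
python3 -c "
from h import *
st(); cal,b=grab('wrist','w12')
plan([0.565,0.0605,.056],.0735)"
```

```text
t: 17.18
eef_pos: [0.5187, -0.2075, 0.1474]
ee_rot: [-3.141, 0.003, -0.192]
force: [-0.0, 0.3, -1.3]
width: 0.0634
t: 17.6
eef_pos: [0.5509, -0.0146, 0.1476]
ee_rot: [3.141, 0.003, -0.001]
force: [0.5, -0.3, -1.2]
width: 0.0634
t: 18.02
eef_pos: [0.5632, 0.0599, 0.1477]
ee_rot: [3.141, 0.003, 0.075]
force: [0.6, -1.0, -1.9]
width: 0.0635
t 18.02 p [0.5632 0.0599 0.1477] rpy [3.1406 0.0034 0.0749] F [ 0.6 -1.  -1.9] w 0.0635
rows 3 calls 1
 turn [0.0001, 0.0004, 0.0001] slide [0.0039, -0.0024, 0.1841]
```

View pics/w12.png

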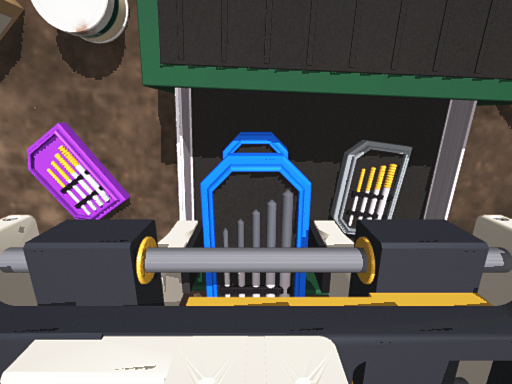

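```bash

python3 -m crank '[{"turn":[0,0,0],"slide":[0.002,-0.001,0.06],"fingers":-0.5},{"turn":[0,0,0],"slide":[0.002,-0.002,0.12],"fingers":-0.5},{"turn":[0,0,0],"slide":[0.002,-0.002,0.17],"fingers":-0.5},{"turn":[0,0,0],"slide":[0.002,-0.002,0.182],"fingers":-0.5},{"turn":[0,0,0],"slide":[0.002,-0.002,0.182],"fingers":-0.5}]'
python3 -m crank '[{"turn":[0,0,0],"slide":[0,0,0],"fingers":-0.5},{"turn":[0,0,0],"slide":[0,0,0],"fingers":-0.5},{"turn":[0,0,0],"slide":[0,0,0],"fingers":-0.5}]'
python3 -c "
from h import *
st();plan([0.565,0.0605,0.0473],0.0735)"
```

```text
t: 18.48
eef_pos: [0.5637, 0.0592, 0.0564]
ee_rot: [3.14, 0.005, 0.072]
force: [-0.7, -1.0, -0.9]
width: 0.0638
t: 18.73
eef_pos: [0.5665, 0.0613, 0.0602]
ee_rot: [-3.141, -0.003, 0.074]
force: [0.5, 0.7, -0.7]
width: 0.0635
t 18.73 p [0.5665 0.0613 0.0602] rpy [-3.1407e+00 -2.8000e-03  7.4100e-02] F [ 0.5  0.7 -0.7] w 0.0635
rows 1 calls 1
 turn [-0.0001, -0.0004, 0.0001] slide [-0.0031, 0.0013, 0.0258]
```

```bash

python3 -m crank '[{"turn":[0,0,0],"slide":[-0.001,0,0.005],"fingers":-0.5},{"turn":[0,0,0],"slide":[-0.001,0,0.01],"fingers":-0.5},{"turn":[0,0,0],"slide":[-0.001,0,0.014],"fingers":-0.5},{"turn":[0,0,0],"slide":[-0.001,0,0.018],"fingers":-0.5},{"turn":[0,0,0],"slide":[-0.001,0,0.018],"fingers":-0.5}]'
python3 -m crank '[{"turn":[0,0,0],"slide":[0,0,0.002],"fingers":-0.5},{"turn":[0,0,0],"slide":[0,0,0.004],"fingers":-0.5},{"turn":[0,0,0],"slide":[0,0,0.006],"fingers":-0.5},{"turn":[0,0,0],"slide":[0,0,0.006],"fingers":-0.5}]'
```

```text
t: 19.15
eef_pos: [0.5646, 0.061, 0.049]
ee_rot: [3.141, 0.001, 0.074]
force: [-0.2, 0.3, -2.0]
width: 0.0638
t: 19.48
eef_pos: [0.5655, 0.0612, 0.0473]
ee_rot: [3.142, -0.001, 0.075]
force: [-0.8, 0.0, 4.8]
width: 0.0634
```

```bash

python3 -m crank '[{"turn":[0,0,0],"slide":[0,0,-0.002],"fingers":-0.5},{"turn":[0,0,0],"slide":[0,0,-0.002],"fingers":0.8},{"turn":[0,0,0],"slide":[0,0,-0.002],"fingers":0.8},{"turn":[0,0,0],"slide":[0,0,-0.002],"fingers":0.8},{"turn":[0,0,0],"slide":[0,0,-0.002],"fingers":0.8}]'
python3 -m crank '[{"turn":[0,0,0],"slide":[0,0,-0.02],"fingers":0.8},{"turn":[0,0,0],"slide":[0,0,-0.06],"fingers":0.8},{"turn":[0,0,0],"slide":[0,0,-0.12],"fingers":0.8},{"turn":[0,0,0],"slide":[-0.08,0,-0.18],"fingers":0.8},{"turn":[0,0,0],"slide":[-0.14,0,-0.2],"fingers":0.8}]'
python3 -m crank '[{"turn":[0,0,0],"slide":[0,0,0],"fingers":1},{"turn":[0,0,0],"slide":[0,0,0],"fingers":1}]'
python3 -c "
from h import *
st(); cal,b=grab('wrist','w13');
find(cal,b,'blue',.056);find(cal,b,'grey',.028)
grab('top','t13')"
```

```text
t: 19.9
eef_pos: [0.5648, 0.0611, 0.0474]
ee_rot: [-3.142, 0.0, 0.074]
force: [-0.3, 0.8, -1.2]
width: 0.0783
t: 20.32
eef_pos: [0.4967, 0.0563, 0.1501]
ee_rot: [-3.141, -0.003, 0.074]
force: [-0.6, 1.4, 2.1]
width: 0.079
t: 20.48
eef_pos: [0.4945, 0.0561, 0.1499]
ee_rot: [-3.14, -0.004, 0.075]
force: [0.2, -0.0, 0.6]
width: 0.0857
t 20.48 p [0.4945 0.0561 0.1499] rpy [-3.1399 -0.0038  0.0753] F [ 0.2 -0.   0.6] w 0.0857
blue px (219, 55, 75, 121) c 0.5641 0.0605 size 104.6 65.1 yaw 0.0743 off -1.7 -0.0
grey px (46, 195, 63, 20) c 0.4579 0.2514 size 68.8 22.0 yaw -1.4954 off -3.5 2.3
grey px (338, 69, 86, 110) c 0.5663 -0.0626 size 103.7 65.4 yaw -0.0606 off -0.1 1.0
```

View pics/w13.png

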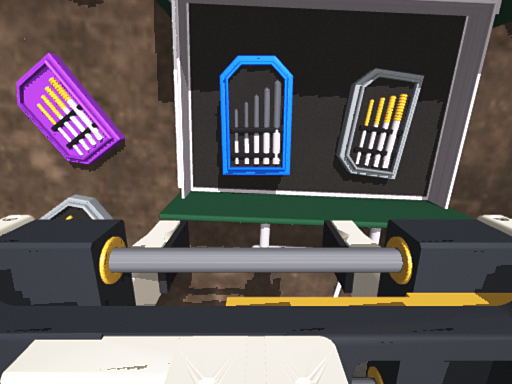

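View pics/t13.png

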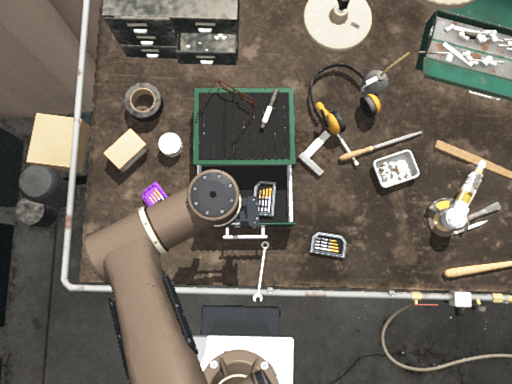

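```bash

python3 -c "
from h import *
plan([0.493,-0.058,0.15],-0.061)
plan([0.443,-0.189,0.15],-1.69,start=([0.493,-0.058,0.15],-0.061))"
```

```text
rows 3 calls 1
 turn [-0.0001, -0.0002, 0.0216] slide [-0.0219, 0.2273, -0.0036]
rows 14 calls 3
 turn [0.0, -0.0, 0.0926] slide [-0.0299, 0.0956, 0.0]
 turn [0.0, -0.0, 0.0926] slide [0.0275, 0.0963, 0.0]
 turn [0.0, -0.0, 0.0741] slide [0.0607, 0.0523, 0.0]
```

```bash

python3 -m crank '[{"turn":[0,0,0.0216],"slide":[-0.022,0.227,0],"fingers":1},{"turn":[0,0,0.0216],"slide":[-0.022,0.227,0],"fingers":1},{"turn":[0,0,0.0216],"slide":[-0.022,0.227,0],"fingers":1},{"turn":[0,0,0.0216],"slide":[-0.022,0.227,0],"fingers":1},{"turn":[0,0,0.0216],"slide":[-0.022,0.227,0],"fingers":1}]'
python3 -m crank '[{"turn":[0,0,0],"slide":[0,0,0],"fingers":1},{"turn":[0,0,0],"slide":[0,0,0],"fingers":1}]'
python3 -c "
from h import *
st(); cal,b=grab('wrist','w14');s=b.copy()
find(cal,b,'grey',.028,show=s);find(cal,b,'blue',.056);cv2.imwrite('pics/m14.png',s[:, :])"
python3 -m crank '[{"turn":[0,0,0.0926],"slide":[-0.03,0.096,0],"fingers":1},{"turn":[0,0,0.0926],"slide":[-0.03,0.096,0],"fingers":1},{"turn":[0,0,0.0926],"slide":[-0.03,0.096,0],"fingers":1},{"turn":[0,0,0.0926],"slide":[-0.03,0.096,0],"fingers":1},{"turn":[0,0,0.0926],"slide":[-0.03,0.096,0],"fingers":1}]'
python3 -m crank '[{"turn":[0,0,0.0926],"slide":[0.028,0.096,0],"fingers":1},{"turn":[0,0,0.0926],"slide":[0.028,0.096,0],"fingers":1},{"turn":[0,0,0.0926],"slide":[0.028,0.096,0],"fingers":1},{"turn":[0,0,0.0926],"slide":[0.028,0.096,0],"fingers":1},{"turn":[0,0,0.0926],"slide":[0.028,0.096,0],"fingers":1}]'
python3 -m crank '[{"turn":[0,0,0.074],"slide":[0.061,0.052,0],"fingers":1},{"turn":[0,0,0.074],"slide":[0.061,0.052,0],"fingers":1},{"turn":[0,0,0.074],"slide":[0.061,0.052,0],"fingers":1},{"turn":[0,0,0.074],"slide":[0.061,0.052,0],"fingers":1},{"turn":[0,0,0.074],"slide":[0.061,0.052,0],"fingers":1}]'
python3 -m crank '[{"turn":[0,0,0],"slide":[0,0,0],"fingers":1},{"turn":[0,0,0],"slide":[0,0,0],"fingers":1}]'
python3 -c "
from h import *
st(); cal,b=grab('wrist','w15');s=b.copy()
find(cal,b,'grey',.014,show=s);cv2.imwrite('pics/m15.png',s)"
```

```text
t: 21.0
eef_pos: [0.4927, -0.0597, 0.1466]
ee_rot: [3.141, 0.002, -0.065]
force: [0.3, -0.1, 0.9]
width: 0.0879
t: 21.17
eef_pos: [0.4928, -0.0576, 0.147]
ee_rot: [3.141, 0.001, -0.061]
force: [0.2, -0.1, -0.3]
width: 0.0877
t 21.17 p [ 0.4928 -0.0576  0.147 ] rpy [ 3.1413e+00  8.0000e-04 -6.1000e-02] F [ 0.2 -0.1 -0.3] w 0.0877
grey px (389, 192, 93, 23) c 0.4611 -0.2529 size 102.7 25.1 yaw -1.6324 off 4.0 1.6
grey px (223, 56, 68, 110) c 0.5665 -0.0635 size 103.3 64.4 yaw -0.0615 off 0.1 1.0
blue px (72, 59, 108, 126) c 0.5649 0.0532 size 105.1 78.5 yaw 0.0737 off -1.8 0.6
t: 21.63
eef_pos: [0.4748, -0.1045, 0.1475]
ee_rot: [-3.142, -0.0, -0.649]
force: [-0.9, -0.7, -0.0]
width: 0.0879
t: 22.05
eef_pos: [0.4573, -0.1513, 0.1475]
ee_rot: [-3.142, -0.0, -1.231]
force: [-0.5, 0.0, -0.2]
width: 0.0877
t: 22.47
eef_pos: [0.4432, -0.1888, 0.1474]
ee_rot: [3.142, 0.0, -1.693]
force: [0.1, 0.5, -0.2]
width: 0.0876
t: 22.63
eef_pos: [0.4432, -0.1889, 0.1475]
ee_rot: [-3.142, 0.0, -1.686]
force: [-0.2, 0.5, 0.3]
width: 0.0878
t 22.63 p [ 0.4432 -0.1889  0.1475] rpy [-3.1415  0.     -1.6857] F [-0.2  0.5  0.3] w 0.0878
grey px (385, 118, 127, 97) c 0.2333 -0.1814 size 143.3 107.0 yaw 3.0265 off -6.0 -5.1
grey px (235, 63, 57, 100) c 0.4278 -0.261 size 99.4 56.2 yaw -1.7068 off -0.4 0.8
```

View pics/m14.png

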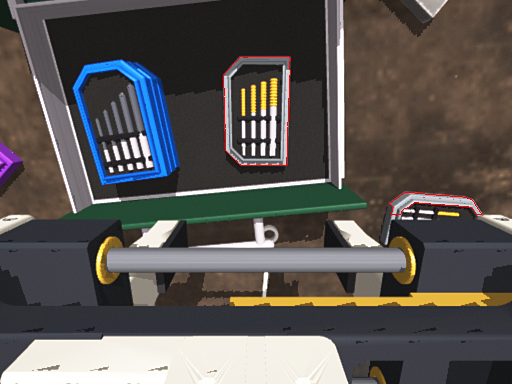

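View pics/m15.png

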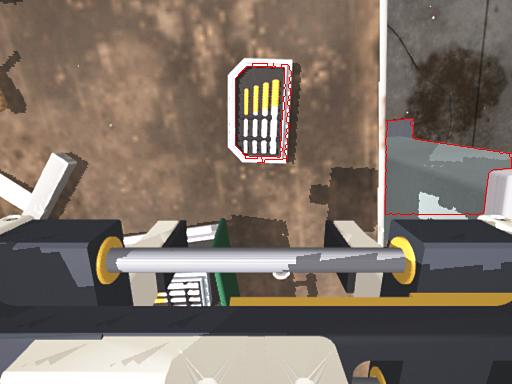

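```bash
sed -i "s/    gr=cv2.inRange(hsv,(85,10,70),(118,75,255))/    gr=cv2.inRange(hsv,(85,10,70),(118,75,255))|cv2.inRange(hsv,(0,0,205),(180,14,255))/" h.py
python3 -c "
from h import *
st(); cal=get_calibration('wrist');b=cv2.imread('pics/w15.png');s=b.copy()
r=find(cal,b,'grey',.014,show=s);cv2.imwrite('pics/m15.png',cv2.resize(s[30:190,180:340],None,fx=3.5,fy=3.5))
"
```

```text
t 22.68 p [ 0.4431 -0.189   0.1474] rpy [ 3.1416 -0.     -1.6863] F [-0.6 -0.3  0.8] w 0.0876
grey px (0, 153, 68, 62) c 0.6934 -0.2224 size 85.5 56.3 yaw -2.298 off 3.7 5.4
grey px (378, 118, 134, 97) c 0.2285 -0.1808 size 161.6 107.0 yaw 3.0258 off -8.7 -7.4
grey px (228, 58, 64, 105) c 0.4311 -0.2635 size 103.5 63.4 yaw -1.7147 off -0.1 0.9
grey px (379, 0, 8, 126) c 0.3038 -0.2939 size 114.7 6.2 yaw 1.5667 off -6.1 -0.2
```

View pics/m15.png

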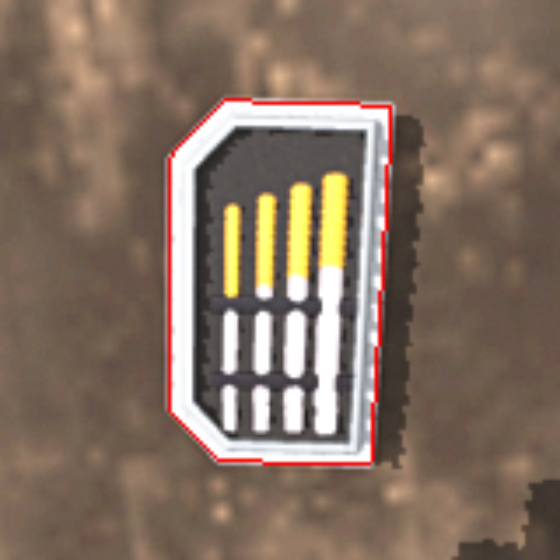

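```bash

python3 -c "
from h import *
plan([0.4311,-0.2635,.06],-1.715)
"
```

```text
rows 3 calls 1
 turn [0.0, -0.0, 0.0046] slide [0.1508, 0.0067, 0.1749]
```

```bash

python3 -m crank '[{"turn":[0,0,0.0046],"slide":[0.08,0.004,0.06],"fingers":1},{"turn":[0,0,0.0046],"slide":[0.151,0.007,0.12],"fingers":1},{"turn":[0,0,0.0046],"slide":[0.151,0.007,0.17],"fingers":1},{"turn":[0,0,0.0046],"slide":[0.151,0.007,0.175],"fingers":1},{"turn":[0,0,0.0046],"slide":[0.151,0.007,0.175],"fingers":1}]'
python3 -m crank '[{"turn":[0,0,0],"slide":[0,0,0],"fingers":1},{"turn":[0,0,0],"slide":[0,0,0],"fingers":1}]'
python3 -m crank '[{"turn":[0,0,0],"slide":[0,0,0.04],"fingers":1},{"turn":[0,0,0],"slide":[0,0,0.08],"fingers":1},{"turn":[0,0,0],"slide":[0,0,0.105],"fingers":1},{"turn":[0,0,0],"slide":[0,0,0.108],"fingers":1},{"turn":[0,0,0],"slide":[0,0,0.108],"fingers":1}]'
python3 -c "
from h import *
st(); plan([0.4311,-0.2635,.004],-1.715)
"
```

```text
t: 23.1
eef_pos: [0.4288, -0.264, 0.0583]
ee_rot: [3.137, 0.0, -1.719]
force: [0.1, 0.2, 0.2]
width: 0.0876
t: 23.27
eef_pos: [0.4319, -0.2637, 0.0616]
ee_rot: [-3.139, -0.0, -1.717]
force: [-0.3, -0.0, -0.6]
width: 0.0877
t: 23.68
eef_pos: [0.4312, -0.2636, 0.0069]
ee_rot: [-3.141, -0.0, -1.717]
force: [-0.5, 0.7, 0.5]
width: 0.0877
t 23.68 p [ 0.4312 -0.2636  0.0069] rpy [-3.1407e+00 -2.0000e-04 -1.7172e+00] F [-0.5  0.7  0.5] w 0.0877
rows 1 calls 1
 turn [-0.0001, -0.0, -0.0004] slide [-0.0001, 0.0003, 0.0057]
```

```bash

python3 -m crank '[{"turn":[0,0,0],"slide":[0,0,0.004],"fingers":1},{"turn":[0,0,0],"slide":[0,0,0.004],"fingers":0},{"turn":[0,0,0],"slide":[0,0,0.004],"fingers":-0.2},{"turn":[0,0,0],"slide":[0,0,0.004],"fingers":-0.5},{"turn":[0,0,0],"slide":[0,0,0.004],"fingers":-0.5}]' 30
python3 -m crank '[{"turn":[0,0,0],"slide":[0,0,0],"fingers":-0.5},{"turn":[0,0,0],"slide":[0,0,0],"fingers":-0.5},{"turn":[0,0,0],"slide":[0,0,0],"fingers":-0.5}]'
python3 -m crank '[{"turn":[0,0,0],"slide":[0,0,-0.03],"fingers":-0.5},{"turn":[0,0,0],"slide":[0,0,-0.1],"fingers":-0.5},{"turn":[0,0,0],"slide":[0,0,-0.18],"fingers":-0.5},{"turn":[0,0,0],"slide":[0,0,-0.25],"fingers":-0.5},{"turn":[0,0,0],"slide":[0,0,-0.29],"fingers":-0.5}]'
python3 -m crank '[{"turn":[0,0,0],"slide":[0,0,0],"fingers":-0.5},{"turn":[0,0,0],"slide":[0,0,0],"fingers":-0.5}]'
python3 -c "
from h import *
s=get_state();st(); cal,b=grab('wrist','w16');held(cal,s,b,'grey',.009)
plan([0.5665,-0.063,.15],-.0615)"
```

```text
t: 24.1
eef_pos: [0.4307, -0.264, 0.0044]
ee_rot: [-3.141, -0.0, -1.719]
force: [0.3, -0.3, -0.1]
width: 0.0667
t: 24.35
eef_pos: [0.4308, -0.2641, 0.0044]
ee_rot: [-3.141, -0.0, -1.719]
force: [-1.0, 1.4, 5.5]
width: 0.0636
t: 24.77
eef_pos: [0.4315, -0.2645, 0.1528]
ee_rot: [-3.138, -0.001, -1.718]
force: [1.9, -0.7, -1.8]
width: 0.0636
t: 24.93
eef_pos: [0.4307, -0.2639, 0.1498]
ee_rot: [-3.139, 0.0, -1.719]
force: [-0.8, 0.0, -1.3]
width: 0.0636
t 24.93 p [ 0.4307 -0.2639  0.1498] rpy [-3.1391e+00  3.0000e-04 -1.7192e+00] F [-0.8  0.  -1.3] w 0.0636
held front x 0.0524 max 0.0524 y range -0.0316 0.032
front edge slope 0.001 bbox v 155 u 200 312
rows 14 calls 3
 turn [-0.0, 0.0, -0.0942] slide [-0.1562, -0.0753, -0.001]
 turn [-0.0, 0.0, -0.0942] slide [-0.0876, -0.1497, -0.0011]
 turn [-0.0, 0.0, -0.0754] slide [0.0087, -0.1385, -0.0009]
```

View pics/w16.png

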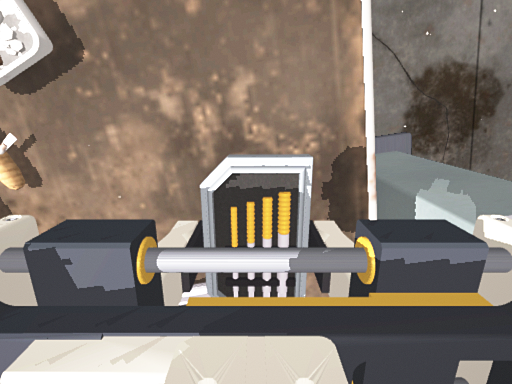

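```bash

python3 -m crank '[{"turn":[0,0,-0.0942],"slide":[-0.156,-0.075,0],"fingers":-0.5},{"turn":[0,0,-0.0942],"slide":[-0.156,-0.075,0],"fingers":-0.5},{"turn":[0,0,-0.0942],"slide":[-0.156,-0.075,0],"fingers":-0.5},{"turn":[0,0,-0.0942],"slide":[-0.156,-0.075,0],"fingers":-0.5},{"turn":[0,0,-0.0942],"slide":[-0.156,-0.075,0],"fingers":-0.5}]'
python3 -m crank '[{"turn":[0,0,-0.0942],"slide":[-0.088,-0.15,0],"fingers":-0.5},{"turn":[0,0,-0.0942],"slide":[-0.088,-0.15,0],"fingers":-0.5},{"turn":[0,0,-0.0942],"slide":[-0.088,-0.15,0],"fingers":-0.5},{"turn":[0,0,-0.0942],"slide":[-0.088,-0.15,0],"fingers":-0.5},{"turn":[0,0,-0.0942],"slide":[-0.088,-0.15,0],"fingers":-0.5}]'
python3 -m crank '[{"turn":[0,0,-0.0754],"slide":[0.009,-0.138,0],"fingers":-0.5},{"turn":[0,0,-0.0754],"slide":[0.009,-0.138,0],"fingers":-0.5},{"turn":[0,0,-0.0754],"slide":[0.009,-0.138,0],"fingers":-0.5},{"turn":[0,0,-0.0754],"slide":[0.009,-0.138,0],"fingers":-0.5},{"turn":[0,0,-0.0754],"slide":[0.009,-0.138,0],"fingers":-0.5}]'
python3 -m crank '[{"turn":[0,0,0],"slide":[0,0,0],"fingers":-0.5},{"turn":[0,0,0],"slide":[0,0,0],"fingers":-0.5}]'
python3 -c "
from h import *
s=get_state();st(); cal,b=grab('wrist','w17')
plan([0.5665,-0.063,.042],-.0615)"
```

```text
t: 25.4
eef_pos: [0.4782, -0.1913, 0.1467]
ee_rot: [3.138, 0.002, -1.119]
force: [0.1, 0.1, -0.4]
width: 0.0636
t: 25.82
eef_pos: [0.5269, -0.1195, 0.1464]
ee_rot: [3.139, 0.004, -0.527]
force: [-0.5, -0.7, -1.4]
width: 0.0638
t: 26.23
eef_pos: [0.5658, -0.063, 0.1464]
ee_rot: [3.141, 0.004, -0.056]
force: [-0.8, 0.2, -1.5]
width: 0.0637
t: 26.4
eef_pos: [0.5662, -0.0636, 0.1478]
ee_rot: [3.141, 0.002, -0.065]
force: [-1.2, -0.6, -1.7]
width: 0.0638
t 26.4 p [ 0.5662 -0.0636  0.1478] rpy [ 3.1411e+00  2.1000e-03 -6.5100e-02] F [-1.2 -0.6 -1.7] w 0.0638
rows 3 calls 1
 turn [0.0, 0.0002, -0.0005] slide [0.0005, -0.0015, 0.2123]
```

View pics/w17.png

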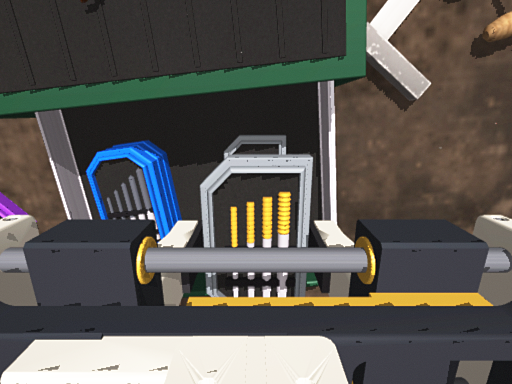

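```bash

python3 -m crank '[{"turn":[0,0,0],"slide":[0.001,-0.001,0.06],"fingers":-0.5},{"turn":[0,0,0],"slide":[0.001,-0.001,0.12],"fingers":-0.5},{"turn":[0,0,0],"slide":[0.001,-0.001,0.18],"fingers":-0.5},{"turn":[0,0,0],"slide":[0.001,-0.001,0.208],"fingers":-0.5},{"turn":[0,0,0],"slide":[0.001,-0.001,0.208],"fingers":-0.5}]'
python3 -m crank '[{"turn":[0,0,0],"slide":[0,0,0],"fingers":-0.5},{"turn":[0,0,0],"slide":[0,0,0],"fingers":-0.5},{"turn":[0,0,0],"slide":[0,0,0],"fingers":-0.5}]'
python3 -m crank '[{"turn":[0,0,0],"slide":[0,0,0.004],"fingers":-0.5},{"turn":[0,0,0],"slide":[0,0,0.008],"fingers":-0.5},{"turn":[0,0,0],"slide":[0,0,0.008],"fingers":-0.5}]'
python3 -c "
from h import *
s=get_state();st(); 
plan([0.5665,-0.063,.0324],-.0615)"
```

```text
t: 26.87
eef_pos: [0.5646, -0.0636, 0.0413]
ee_rot: [3.14, 0.006, -0.064]
force: [-0.5, -0.8, -1.3]
width: 0.0637
t: 27.12
eef_pos: [0.5686, -0.0628, 0.0466]
ee_rot: [-3.141, -0.003, -0.062]
force: [-0.0, 0.0, -1.8]
width: 0.0637
t: 27.37
eef_pos: [0.5675, -0.0628, 0.0412]
ee_rot: [-3.141, -0.001, -0.062]
force: [0.8, 0.2, -1.8]
width: 0.0633
t 27.37 p [ 0.5675 -0.0628  0.0412] rpy [-3.1413e+00 -6.0000e-04 -6.1600e-02] F [ 0.8  0.2 -1.8] w 0.0633
rows 1 calls 1
 turn [-0.0, -0.0001, -0.0] slide [-0.002, 0.0004, 0.0176]
```

```bash

python3 -m crank '[{"turn":[0,0,0],"slide":[-0.001,0,0.004],"fingers":-0.5},{"turn":[0,0,0],"slide":[-0.001,0,0.008],"fingers":-0.5},{"turn":[0,0,0],"slide":[-0.001,0,0.012],"fingers":-0.5},{"turn":[0,0,0],"slide":[-0.001,0,0.014],"fingers":-0.5},{"turn":[0,0,0],"slide":[-0.001,0,0.014],"fingers":-0.5}]'
python3 -m crank '[{"turn":[0,0,0],"slide":[0,0,0.002],"fingers":-0.5},{"turn":[0,0,0],"slide":[0,0,0.004],"fingers":-0.5},{"turn":[0,0,0],"slide":[0,0,0.005],"fingers":-0.5},{"turn":[0,0,0],"slide":[0,0,0.005],"fingers":-0.5}]'
```

```text
t: 27.78
eef_pos: [0.5667, -0.0629, 0.0335]
ee_rot: [3.141, 0.001, -0.061]
force: [-0.5, -0.8, -0.4]
width: 0.0637
t: 28.12
eef_pos: [0.5676, -0.0629, 0.0324]
ee_rot: [-3.142, -0.001, -0.061]
force: [-1.7, -0.8, 7.0]
width: 0.0637
```

Seated at the predicted 32.4 mm with contact force. Release, rise and check.

```bash

python3 -m crank '[{"turn":[0,0,0],"slide":[0,0,-0.002],"fingers":-0.5},{"turn":[0,0,0],"slide":[0,0,-0.002],"fingers":0.8},{"turn":[0,0,0],"slide":[0,0,-0.002],"fingers":0.8},{"turn":[0,0,0],"slide":[0,0,-0.002],"fingers":0.8},{"turn":[0,0,0],"slide":[0,0,-0.002],"fingers":0.8}]'
python3 -m crank '[{"turn":[0,0,0],"slide":[0,0,-0.02],"fingers":0.8},{"turn":[0,0,0],"slide":[0,0,-0.06],"fingers":0.8},{"turn":[0,0,0],"slide":[0,0,-0.12],"fingers":0.8},{"turn":[0,0,0],"slide":[-0.08,0,-0.18],"fingers":0.8},{"turn":[0,0,0],"slide":[-0.146,0,-0.23],"fingers":0.8}]'
python3 -m crank '[{"turn":[0,0,0],"slide":[0,0,0],"fingers":1},{"turn":[0,0,0],"slide":[0,0,0],"fingers":1},{"turn":[0,0,0],"slide":[0,0,0],"fingers":1}]'
python3 -c "
from h import *
st(); cal,b=grab('wrist','w18');
find(cal,b,'grey',.042)
cal,b=grab('top','t18'); find(cal,b,'grey',.014,380)
"
```

```text
t: 28.53
eef_pos: [0.5669, -0.0629, 0.0324]
ee_rot: [3.142, 0.0, -0.061]
force: [-0.5, -0.0, 0.5]
width: 0.0783
t: 28.95
eef_pos: [0.5006, -0.0588, 0.1437]
ee_rot: [3.141, 0.0, -0.062]
force: [-0.3, 0.6, 1.3]
width: 0.0786
t: 29.2
eef_pos: [0.5009, -0.0586, 0.1435]
ee_rot: [-3.141, -0.002, -0.061]
force: [0.0, -0.5, -0.3]
width: 0.0872
t 29.2 p [ 0.5009 -0.0586  0.1435] rpy [-3.141e+00 -1.900e-03 -6.100e-02] F [ 0.  -0.5 -0.3] w 0.0872
grey px (175, 187, 150, 17) c 0.4967 -0.0525 size 150.7 3.8 yaw -1.5344 off 2.0 0.1
grey px (220, 63, 72, 115) c 0.5661 -0.0633 size 103.3 64.3 yaw -0.0613 off 0.2 1.0
grey px (337, 38, 7, 159) c 0.5613 -0.1423 size 143.2 5.4 yaw 0.0266 off 1.4 -0.2
grey px (213, 243, 199, 137) c 0.2078 -0.174 size 596.1 363.7 yaw 1.2617 off 24.6 -31.7
grey px (253, 182, 43, 33) c 0.5605 -0.086 size 130.6 81.4 yaw 1.2129 off 1.3 -6.5
grey px (445, 172, 33, 62) c 0.5781 -0.6724 size 207.1 69.6 yaw -0.3422 off 9.5 6.8
grey px (373, 150, 47, 38) c 0.6738 -0.4734 size 129.1 93.2 yaw -1.2194 off -0.1 0.1
grey px (158, 133, 23, 21) c 0.7331 0.2371 size 68.7 64.1 yaw 1.6006 off -0.8 -0.1
grey px (431, 21, 81, 45) c 1.0886 -0.7248 size 266.5 136.6 yaw 1.4136 off -0.5 -4.9
grey px (67, 0, 22, 214) c 0.8545 0.5327 size 698.7 19.3 yaw -0.0016 off -6.8 0.8
```

View pics/w18.png

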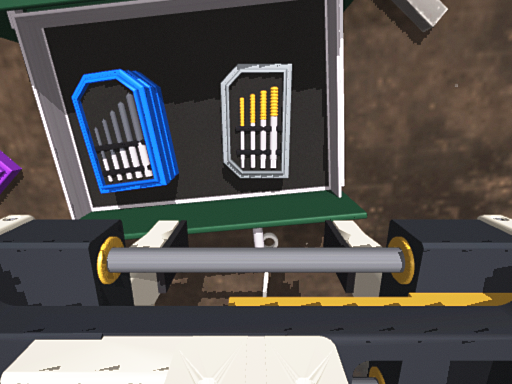

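View pics/t18.png

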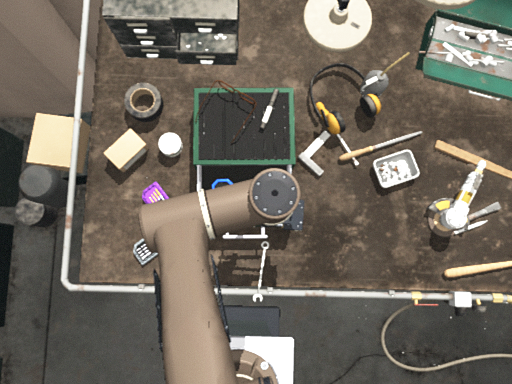

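```bash

python3 -c "
from h import *
plan([0.372,0.330,.15],-.907)
"
```

```text
rows 10 calls 2
 turn [0.0, 0.0001, 0.0673] slide [-0.1524, -0.3802, -0.0079]
 turn [0.0, 0.0001, 0.0673] slide [-0.2949, -0.2842, -0.0079]
```

```bash

python3 -m crank '[{"turn":[0,0,0.0673],"slide":[-0.152,-0.38,-0.008],"fingers":1},{"turn":[0,0,0.0673],"slide":[-0.152,-0.38,-0.008],"fingers":1},{"turn":[0,0,0.0673],"slide":[-0.152,-0.38,-0.008],"fingers":1},{"turn":[0,0,0.0673],"slide":[-0.152,-0.38,-0.008],"fingers":1},{"turn":[0,0,0.0673],"slide":[-0.152,-0.38,-0.008],"fingers":1}]'
python3 -m crank '[{"turn":[0,0,0.0673],"slide":[-0.295,-0.284,0],"fingers":1},{"turn":[0,0,0.0673],"slide":[-0.295,-0.284,0],"fingers":1},{"turn":[0,0,0.0673],"slide":[-0.295,-0.284,0],"fingers":1},{"turn":[0,0,0.0673],"slide":[-0.295,-0.284,0],"fingers":1},{"turn":[0,0,0.0673],"slide":[-0.295,-0.284,0],"fingers":1}]'
python3 -m crank '[{"turn":[0,0,0],"slide":[0,0,0],"fingers":1},{"turn":[0,0,0],"slide":[0,0,0],"fingers":1},{"turn":[0,0,0],"slide":[0,0,0],"fingers":1}]'
python3 -c "
from h import *
st(); cal,b=grab('wrist','w19');s=b.copy()
find(cal,b,'grey',.014,show=s);cv2.imwrite('pics/m19.png',s)
"
```

```text
t: 29.72
eef_pos: [0.4424, 0.1173, 0.1451]
ee_rot: [3.139, 0.001, -0.492]
force: [1.3, -0.9, 0.2]
width: 0.0875
t: 30.13
eef_pos: [0.382, 0.2992, 0.1451]
ee_rot: [3.14, -0.001, -0.914]
force: [0.7, -0.0, 0.3]
width: 0.0875
t: 30.38
eef_pos: [0.3826, 0.2975, 0.1449]
ee_rot: [3.139, -0.001, -0.906]
force: [-0.1, -0.3, -0.5]
width: 0.0875
t 30.38 p [0.3826 0.2975 0.1449] rpy [ 3.1389e+00 -1.1000e-03 -9.0600e-01] F [-0.1 -0.3 -0.5] w 0.0875
grey px (213, 102, 62, 96) c 0.4133 0.2769 size 101.5 63.2 yaw -0.9072 off -0.1 0.9
grey px (315, 0, 197, 215) c 0.2828 0.1304 size 224.9 212.4 yaw -2.4782 off -18.2 34.4
```

View pics/m19.png

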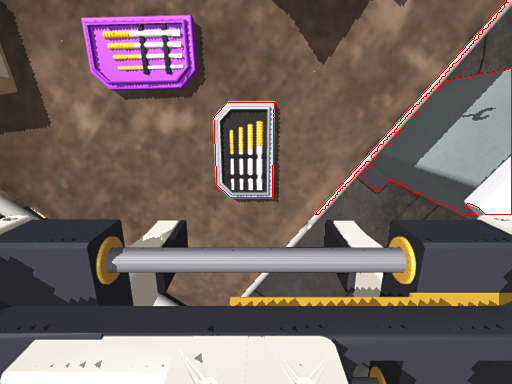

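```bash

python3 -c "
from h import *
plan([0.368,0.335,.15],-.907)
"
```

```text
rows 1 calls 1
 turn [0.0004, -0.0001, -0.0] slide [-0.0782, -0.0236, -0.0098]
```

```bash

python3 -m crank '[{"turn":[0,0,0],"slide":[-0.078,-0.024,0],"fingers":1},{"turn":[0,0,0],"slide":[-0.078,-0.024,0],"fingers":1},{"turn":[0,0,0],"slide":[-0.078,-0.024,0],"fingers":1},{"turn":[0,0,0],"slide":[-0.078,-0.024,0],"fingers":1}]'
python3 -c "
from h import *
st(); cal,b=grab('wrist','w20');s=b.copy()
r=find(cal,b,'grey',.014,show=s);cv2.imwrite('pics/m20.png',cv2.resize(s[30:190,180:340],None,fx=3.5,fy=3.5))
"
```

```text
t: 30.77
eef_pos: [0.3686, 0.3346, 0.1458]
ee_rot: [3.141, -0.0, -0.908]
force: [-0.1, -0.2, -0.5]
width: 0.0875
t 30.77 p [0.3686 0.3346 0.1458] rpy [ 3.1405e+00 -4.0000e-04 -9.0810e-01] F [-0.1 -0.2 -0.5] w 0.0875
grey px (0, 178, 63, 37) c 0.5572 0.5039 size 73.5 10.5 yaw -3.1074 off 2.9 0.2
grey px (224, 61, 63, 104) c 0.4134 0.277 size 102.7 63.3 yaw -0.9063 off 0.1 1.1
grey px (300, 0, 212, 215) c 0.2752 0.1731 size 242.0 212.7 yaw -2.4796 off -19.2 30.8
```

View pics/m20.png

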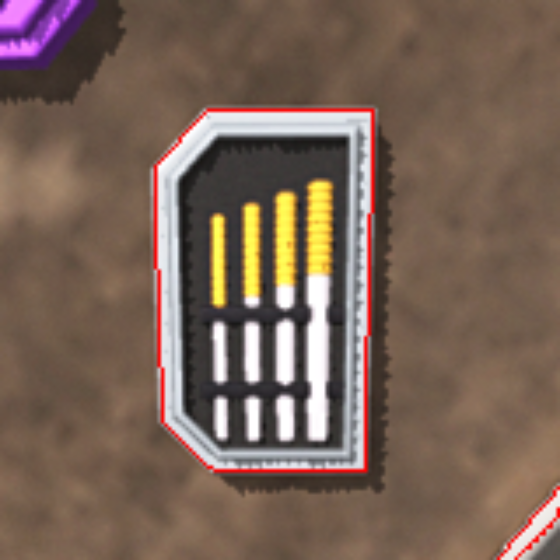

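```bash

python3 -c "
from h import *
plan([0.4134,0.277,.06],-.907)
"
```

```text
rows 3 calls 1
 turn [0.0001, -0.0001, -0.0002] slide [0.1455, -0.0002, 0.1719]
```

```bash

python3 -m crank '[{"turn":[0,0,0],"slide":[0.07,0,0.06],"fingers":1},{"turn":[0,0,0],"slide":[0.145,0,0.12],"fingers":1},{"turn":[0,0,0],"slide":[0.145,0,0.17],"fingers":1},{"turn":[0,0,0],"slide":[0.145,0,0.172],"fingers":1},{"turn":[0,0,0],"slide":[0.145,0,0.172],"fingers":1}]'
python3 -m crank '[{"turn":[0,0,0],"slide":[0,0,0],"fingers":1},{"turn":[0,0,0],"slide":[0,0,0],"fingers":1}]'
python3 -m crank '[{"turn":[0,0,0],"slide":[0,0,0.04],"fingers":1},{"turn":[0,0,0],"slide":[0,0,0.08],"fingers":1},{"turn":[0,0,0],"slide":[0,0,0.105],"fingers":1},{"turn":[0,0,0],"slide":[0,0,0.108],"fingers":1},{"turn":[0,0,0],"slide":[0,0,0.108],"fingers":1}]'
python3 -c "
from h import *
st(); plan([0.4134,0.277,.0045],-.907)
"
```

```text
t: 31.23
eef_pos: [0.4128, 0.2761, 0.059]
ee_rot: [3.138, -0.001, -0.91]
force: [0.6, -0.0, 1.1]
width: 0.0873
t: 31.4
eef_pos: [0.4136, 0.2797, 0.0618]
ee_rot: [-3.139, 0.001, -0.907]
force: [-0.0, 0.6, 1.0]
width: 0.0878
t: 31.82
eef_pos: [0.4129, 0.2794, 0.0069]
ee_rot: [-3.141, 0.0, -0.906]
force: [-0.0, 0.5, 0.9]
width: 0.088
t 31.82 p [0.4129 0.2794 0.0069] rpy [-3.141   0.     -0.9059] F [-0.   0.5  0.9] w 0.088
rows 1 calls 1
 turn [-0.0001, 0.0, 0.0002] slide [0.0043, 0.0022, 0.0048]
```

```bash

python3 -m crank '[{"turn":[0,0,0],"slide":[0.004,0.002,0.004],"fingers":1},{"turn":[0,0,0],"slide":[0.004,0.002,0.004],"fingers":1},{"turn":[0,0,0],"slide":[0.004,0.002,0.004],"fingers":0},{"turn":[0,0,0],"slide":[0.004,0.002,0.004],"fingers":-0.2},{"turn":[0,0,0],"slide":[0.004,0.002,0.004],"fingers":-0.5}]' 30
python3 -m crank '[{"turn":[0,0,0],"slide":[0,0,0],"fingers":-0.5},{"turn":[0,0,0],"slide":[0,0,0],"fingers":-0.5},{"turn":[0,0,0],"slide":[0,0,0],"fingers":-0.5},{"turn":[0,0,0],"slide":[0,0,0],"fingers":-0.5}]'
python3 -m crank '[{"turn":[0,0,0],"slide":[0,0,-0.03],"fingers":-0.5},{"turn":[0,0,0],"slide":[0,0,-0.1],"fingers":-0.5},{"turn":[0,0,0],"slide":[0,0,-0.18],"fingers":-0.5},{"turn":[0,0,0],"slide":[0,0,-0.25],"fingers":-0.5},{"turn":[0,0,0],"slide":[0,0,-0.29],"fingers":-0.5}]'
python3 -m crank '[{"turn":[0,0,0],"slide":[0,0,0],"fingers":-0.5},{"turn":[0,0,0],"slide":[0,0,0],"fingers":-0.5}]'
python3 -c "
from h import *
s=get_state();st(); cal,b=grab('wrist','w21');held(cal,s,b,'grey',.0095)
plan([0.5661,-0.063,.15],-.0613)"
```

```text
t: 32.23
eef_pos: [0.4136, 0.2766, 0.0047]
ee_rot: [-3.141, 0.0, -0.907]
force: [-1.0, 1.1, -0.5]
width: 0.0732
t: 32.57
eef_pos: [0.4135, 0.2766, 0.0044]
ee_rot: [-3.141, 0.0, -0.907]
force: [-1.0, -0.2, 5.0]
width: 0.0635
t: 32.98
eef_pos: [0.4141, 0.2772, 0.1529]
ee_rot: [-3.138, 0.001, -0.907]
force: [0.5, 0.3, -1.5]
width: 0.0638
t: 33.15
eef_pos: [0.4134, 0.2767, 0.15]
ee_rot: [-3.139, 0.001, -0.907]
force: [-0.9, -0.1, -2.1]
width: 0.0637
t 33.15 p [0.4134 0.2767 0.15  ] rpy [-3.1394e+00  1.1000e-03 -9.0740e-01] F [-0.9 -0.1 -2.1] w 0.0637
held front x 0.0527 max 0.0527 y range -0.031 0.0323
front edge slope -0.001 bbox v 154 u 200 312
rows 9 calls 2
 turn [0.0, 0.0001, -0.0748] slide [0.4017, 0.0977, -0.0016]
 turn [0.0, 0.0001, -0.0599] slide [0.2511, 0.2152, -0.0012]
```

View pics/w21.png

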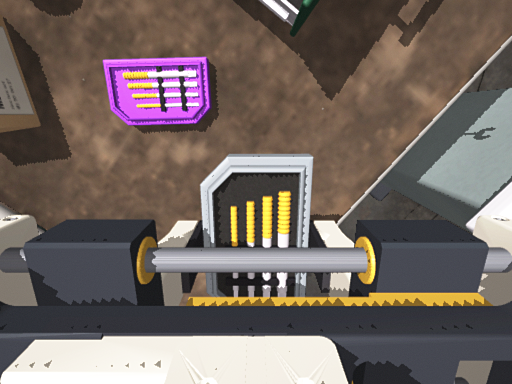

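```bash

python3 -m crank '[{"turn":[0,0,-0.0748],"slide":[0.401,0.098,0],"fingers":-0.5},{"turn":[0,0,-0.0748],"slide":[0.401,0.098,0],"fingers":-0.5},{"turn":[0,0,-0.0748],"slide":[0.401,0.098,0],"fingers":-0.5},{"turn":[0,0,-0.0748],"slide":[0.401,0.098,0],"fingers":-0.5},{"turn":[0,0,-0.0748],"slide":[0.401,0.098,0],"fingers":-0.5}]'
python3 -m crank '[{"turn":[0,0,0],"slide":[0,0,0],"fingers":-0.5},{"turn":[0,0,0],"slide":[0,0,0],"fingers":-0.5}]'
python3 -c "
from h import *
st(); plan([0.5661,-0.063,.15],-.0613)"
```

```text
t: 33.62
eef_pos: [0.4901, 0.1036, 0.1473]
ee_rot: [3.139, 0.002, -0.43]
force: [1.3, 1.7, -2.4]
width: 0.0633
t: 33.78
eef_pos: [0.4902, 0.1023, 0.147]
ee_rot: [3.138, 0.002, -0.442]
force: [0.4, 0.8, -2.4]
width: 0.0635
t 33.78 p [0.4902 0.1023 0.147 ] rpy [ 3.1382e+00  2.5000e-03 -4.4190e-01] F [ 0.4  0.8 -2.4] w 0.0635
rows 5 calls 1
 turn [0.0005, 0.0005, -0.0606] slide [0.2786, 0.2339, -0.0059]
```

```bash

python3 -m crank '[{"turn":[0,0,-0.0606],"slide":[0.279,0.234,0],"fingers":-0.5},{"turn":[0,0,-0.0606],"slide":[0.279,0.234,0],"fingers":-0.5},{"turn":[0,0,-0.0606],"slide":[0.279,0.234,0],"fingers":-0.5},{"turn":[0,0,-0.0606],"slide":[0.279,0.234,0],"fingers":-0.5},{"turn":[0,0,-0.0606],"slide":[0.279,0.234,0],"fingers":-0.5}]'
python3 -m crank '[{"turn":[0,0,0],"slide":[0,0,0],"fingers":-0.5},{"turn":[0,0,0],"slide":[0,0,0],"fingers":-0.5},{"turn":[0,0,0],"slide":[0,0,0],"fingers":-0.5}]'
python3 -c "
from h import *
st(); cal,b=grab('wrist','w22');plan([0.5659,-0.063,.057],-.0613)"
```

```text
t: 34.2
eef_pos: [0.5678, -0.061, 0.1476]
ee_rot: [3.141, 0.002, -0.052]
force: [1.4, 1.1, -1.0]
width: 0.0639
t: 34.45
eef_pos: [0.5668, -0.0594, 0.1477]
ee_rot: [3.141, 0.003, -0.057]
force: [0.0, 0.2, -1.3]
width: 0.0633
t 34.45 p [ 0.5668 -0.0594  0.1477] rpy [ 3.1413e+00  2.6000e-03 -5.6800e-02] F [ 0.   0.2 -1.3] w 0.0633
rows 3 calls 1
 turn [0.0, 0.0003, 0.0009] slide [-0.0012, 0.0082, 0.1823]
```

View pics/w22.png

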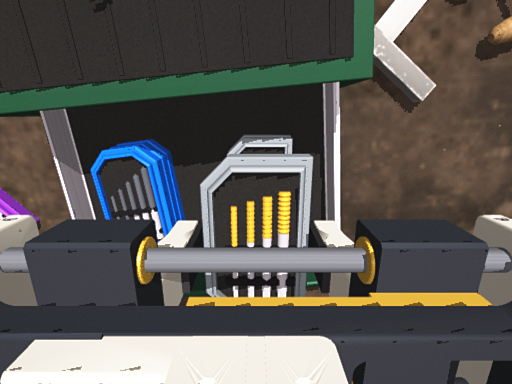

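Tray still held (front edge at v≈155), lower grey visible behind. Descend with the 4 mm correction.

```bash

python3 -m crank '[{"turn":[0,0,0.0008],"slide":[-0.001,0.008,0.05],"fingers":-0.5},{"turn":[0,0,0.0008],"slide":[-0.001,0.008,0.11],"fingers":-0.5},{"turn":[0,0,0.0008],"slide":[-0.001,0.008,0.165],"fingers":-0.5},{"turn":[0,0,0.0008],"slide":[-0.001,0.008,0.178],"fingers":-0.5},{"turn":[0,0,0.0008],"slide":[-0.001,0.008,0.178],"fingers":-0.5}]'
python3 -m crank '[{"turn":[0,0,0],"slide":[0,0,0],"fingers":-0.5},{"turn":[0,0,0],"slide":[0,0,0],"fingers":-0.5},{"turn":[0,0,0],"slide":[0,0,0],"fingers":-0.5}]'
python3 -m crank '[{"turn":[0,0,0],"slide":[0,0,0.004],"fingers":-0.5},{"turn":[0,0,0],"slide":[0,0,0.006],"fingers":-0.5},{"turn":[0,0,0],"slide":[0,0,0.006],"fingers":-0.5}]'
python3 -c "
from h import *
st(); plan([0.5659,-0.063,.0464],-.0613)"
```

```text
t: 34.92
eef_pos: [0.5652, -0.063, 0.0583]
ee_rot: [3.14, 0.004, -0.06]
force: [-0.1, 0.3, -1.4]
width: 0.0633
t: 35.17
eef_pos: [0.5682, -0.0634, 0.062]
ee_rot: [-3.141, -0.003, -0.061]
force: [0.2, 0.6, -0.8]
width: 0.0637
t: 35.42
eef_pos: [0.567, -0.0639, 0.0575]
ee_rot: [-3.141, -0.001, -0.062]
force: [-1.2, 0.1, -1.9]
width: 0.0638
t 35.42 p [ 0.567  -0.0639  0.0575] rpy [-3.1413e+00 -5.0000e-04 -6.1600e-02] F [-1.2  0.1 -1.9] w 0.0638
rows 1 calls 1
 turn [-0.0, -0.0001, -0.0] slide [-0.0023, -0.0017, 0.0222]
```

```bash

python3 -m crank '[{"turn":[0,0,0],"slide":[-0.002,-0.001,0.004],"fingers":-0.5},{"turn":[0,0,0],"slide":[-0.002,-0.001,0.009],"fingers":-0.5},{"turn":[0,0,0],"slide":[-0.002,-0.001,0.013],"fingers":-0.5},{"turn":[0,0,0],"slide":[-0.002,-0.001,0.017],"fingers":-0.5},{"turn":[0,0,0],"slide":[-0.002,-0.001,0.018],"fingers":-0.5}]'
python3 -m crank '[{"turn":[0,0,0],"slide":[0,0,0.002],"fingers":-0.5},{"turn":[0,0,0],"slide":[0,0,0.004],"fingers":-0.5},{"turn":[0,0,0],"slide":[0,0,0.006],"fingers":-0.5},{"turn":[0,0,0],"slide":[0,0,0.006],"fingers":-0.5}]'
```

```text
t: 35.83
eef_pos: [0.5657, -0.0634, 0.0476]
ee_rot: [3.141, 0.001, -0.061]
force: [0.1, 0.3, -1.9]
width: 0.0632
t: 36.17
eef_pos: [0.5671, -0.0633, 0.0464]
ee_rot: [3.142, -0.002, -0.061]
force: [-1.9, -0.8, 6.8]
width: 0.064
```

Seated at the predicted 46.4 mm. Release and check.

```bash

python3 -m crank '[{"turn":[0,0,0],"slide":[0,0,-0.002],"fingers":-0.5},{"turn":[0,0,0],"slide":[0,0,-0.002],"fingers":0.8},{"turn":[0,0,0],"slide":[0,0,-0.002],"fingers":0.8},{"turn":[0,0,0],"slide":[0,0,-0.002],"fingers":0.8},{"turn":[0,0,0],"slide":[0,0,-0.002],"fingers":0.8}]'
python3 -m crank '[{"turn":[0,0,0],"slide":[0,0,-0.02],"fingers":0.8},{"turn":[0,0,0],"slide":[0,0,-0.06],"fingers":0.8},{"turn":[0,0,0],"slide":[0,0,-0.12],"fingers":0.8},{"turn":[0,0,0],"slide":[-0.08,0,-0.18],"fingers":0.8},{"turn":[0,0,0],"slide":[-0.146,0,-0.25],"fingers":0.8}]'
python3 -m crank '[{"turn":[0,0,0],"slide":[0,0,-0.06],"fingers":-1},{"turn":[0,0,0],"slide":[-0.08,0,-0.12],"fingers":-1},{"turn":[0,0,0],"slide":[-0.12,0,-0.12],"fingers":-1},{"turn":[0,0,0],"slide":[-0.12,0,-0.12],"fingers":-1},{"turn":[0,0,0],"slide":[-0.12,0,-0.12],"fingers":-1}]'
python3 -c "
from h import *
st(); cal,b=grab('wrist','w23');
find(cal,b,'grey',.056);find(cal,b,'blue',.056)
grab('scene','s23');grab('top','t23')
"
```

```text
t: 36.58
eef_pos: [0.5659, -0.0634, 0.0461]
ee_rot: [3.142, 0.0, -0.061]
force: [-0.3, -0.2, 0.7]
width: 0.0779
t: 37.0
eef_pos: [0.5025, -0.0596, 0.1612]
ee_rot: [3.141, 0.002, -0.062]
force: [-0.7, 0.7, -0.1]
width: 0.0788
t: 37.42
eef_pos: [0.443, -0.0557, 0.2226]
ee_rot: [-3.14, -0.003, -0.061]
force: [0.8, -0.3, 0.2]
width: 0.0513
t 37.42 p [ 0.443  -0.0557  0.2226] rpy [-3.1402 -0.0035 -0.0606] F [ 0.8 -0.3  0.2] w 0.0513
grey px (160, 154, 110, 34) c 0.4533 -0.0044 size 136.4 30.2 yaw -1.533 off -0.1 0.3
grey px (226, 16, 61, 102) c 0.565 -0.0639 size 103.4 64.7 yaw -0.0614 off -0.1 1.0
grey px (320, 0, 8, 132) c 0.5598 -0.1395 size 134.4 5.9 yaw -3.1082 off 0.7 0.0
blue px (108, 21, 84, 106) c 0.5664 0.055 size 105.4 75.5 yaw 0.0746 off -2.6 0.6
```

View pics/w23.png

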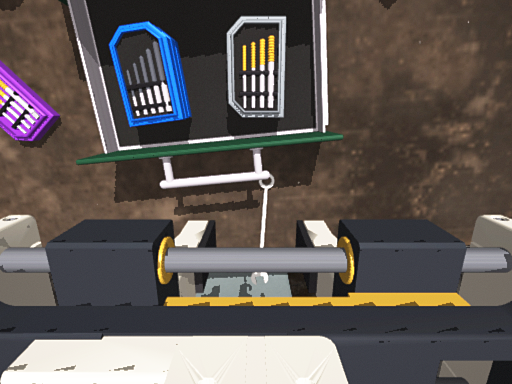

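View pics/s23.png

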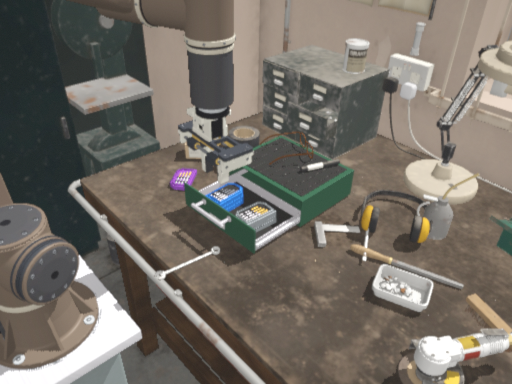

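View pics/t23.png

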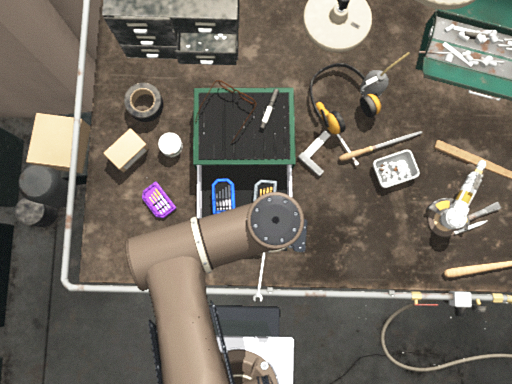

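```bash

python3 -c "
from h import *
st();c=get_calibration('wrist')
for u,v in [(163,184),(272,177),(217,181)]: print(onz(c,u,v,.074).round(4))
plan([0.412,-0.006,.20],.028)
plan([0.412,-0.006,.055],.028,start=([0.412,-0.006,.20],.028))"
```

```text
t 37.57 p [ 0.444  -0.0558  0.2208] rpy [ 3.1415  0.     -0.0613] F [ 0.7  1.5 -0. ] w 0.0391
[0.4453 0.0517 0.074 ]
[ 0.4458 -0.0758  0.074 ]
[ 0.445  -0.0117  0.074 ]
rows 2 calls 1
 turn [0.0, 0.0, -0.0142] slide [-0.0699, -0.0955, 0.0416]
rows 4 calls 1
 turn [0.0, 0.0, 0.0] slide [0.0, -0.0, 0.29]
```

```bash

python3 -m crank '[{"turn":[0,0,-0.0142],"slide":[-0.07,-0.094,0.04],"fingers":-1},{"turn":[0,0,-0.0142],"slide":[-0.07,-0.094,0.04],"fingers":-1},{"turn":[0,0,-0.0142],"slide":[-0.07,-0.094,0.04],"fingers":-1},{"turn":[0,0,-0.0142],"slide":[-0.07,-0.094,0.04],"fingers":-1},{"turn":[0,0,-0.0142],"slide":[-0.07,-0.094,0.04],"fingers":-1}]' 30
python3 -c "
from h import *
st();c,b=grab('wrist','w24')
plan([0.412,-0.007,.055],.028)"
```

```text
t: 37.98
eef_pos: [0.4122, -0.0067, 0.2007]
ee_rot: [3.141, 0.001, 0.028]
force: [0.2, -0.6, 0.1]
width: 0.0061
t 37.98 p [ 0.4122 -0.0067  0.2007] rpy [3.1409e+00 6.0000e-04 2.8400e-02] F [ 0.2 -0.6  0.1] w 0.0061
rows 4 calls 1
 turn [0.0001, 0.0001, -0.0] slide [-0.0005, 0.0001, 0.2915]
```

View pics/w24.png

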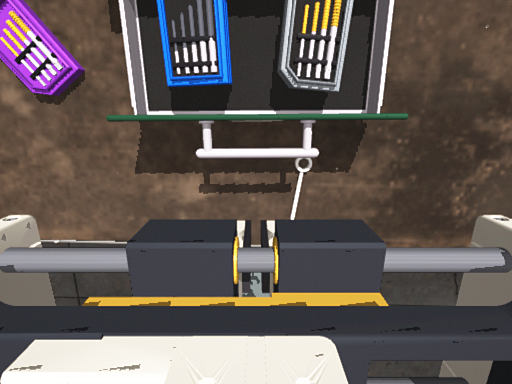

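```bash

python3 -m crank '[{"turn":[0,0,0],"slide":[0,0,0.08],"fingers":-1},{"turn":[0,0,0],"slide":[0,0,0.16],"fingers":-1},{"turn":[0,0,0],"slide":[0,0,0.24],"fingers":-1},{"turn":[0,0,0],"slide":[0,0,0.288],"fingers":-1},{"turn":[0,0,0],"slide":[0,0,0.288],"fingers":-1}]'
python3 -m crank '[{"turn":[0,0,0],"slide":[0.008,0,0],"fingers":-1},{"turn":[0,0,0],"slide":[0.016,0,0],"fingers":-1},{"turn":[0,0,0],"slide":[0.024,0,0],"fingers":-1},{"turn":[0,0,0],"slide":[0.034,0,0],"fingers":-1},{"turn":[0,0,0],"slide":[0.044,0,0],"fingers":-1}]'
python3 -m crank '[{"turn":[0,0,0],"slide":[0.012,0,0],"fingers":-1},{"turn":[0,0,0],"slide":[0.024,0,0],"fingers":-1},{"turn":[0,0,0],"slide":[0.036,0,0],"fingers":-1},{"turn":[0,0,0],"slide":[0.048,0,0],"fingers":-1},{"turn":[0,0,0],"slide":[0.06,0,0],"fingers":-1}]'
python3 -c "
from h import *
st();grab('scene','s25');c,b=grab('wrist','w25')"
```

```text
t: 38.45
eef_pos: [0.4088, -0.0086, 0.0526]
ee_rot: [3.138, 0.008, 0.026]
force: [-1.2, -0.3, -0.4]
width: 0.0007
t: 38.87
eef_pos: [0.4342, -0.006, 0.0579]
ee_rot: [-3.141, -0.001, 0.028]
force: [-2.1, 1.0, 1.8]
width: 0.0007
t: 39.28
eef_pos: [0.464, -0.0053, 0.0568]
ee_rot: [3.142, 0.0, 0.028]
force: [-3.6, 0.5, 2.8]
width: 0.0004
t 39.28 p [ 0.464  -0.0053  0.0568] rpy [3.1415e+00 2.0000e-04 2.7900e-02] F [-3.6  0.5  2.8] w 0.0004
```

View pics/w25.png

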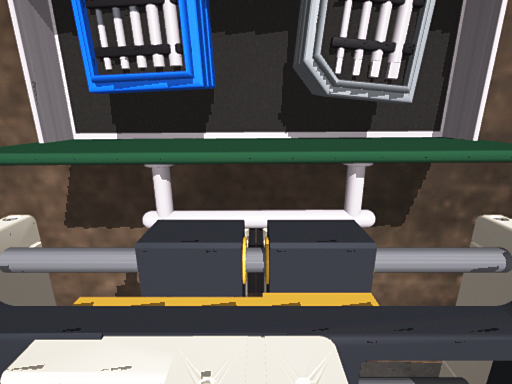

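```bash

for i in 1; do python3 -m crank '[{"turn":[0,0,0],"slide":[0.014,0,0],"fingers":-1},{"turn":[0,0,0],"slide":[0.028,0,0],"fingers":-1},{"turn":[0,0,0],"slide":[0.042,0,0],"fingers":-1},{"turn":[0,0,0],"slide":[0.056,0,0],"fingers":-1},{"turn":[0,0,0],"slide":[0.07,0,0],"fingers":-1}]'; done
python3 -m crank '[{"turn":[0,0,0],"slide":[0.014,0,0],"fingers":-1},{"turn":[0,0,0],"slide":[0.028,0,0],"fingers":-1},{"turn":[0,0,0],"slide":[0.042,0,0],"fingers":-1},{"turn":[0,0,0],"slide":[0.056,0,0],"fingers":-1},{"turn":[0,0,0],"slide":[0.07,0,0],"fingers":-1}]'
python3 -m crank '[{"turn":[0,0,0],"slide":[0.012,0,0],"fingers":-1},{"turn":[0,0,0],"slide":[0.024,0,0],"fingers":-1},{"turn":[0,0,0],"slide":[0.034,0,0],"fingers":-1},{"turn":[0,0,0],"slide":[0.042,0,0],"fingers":-1},{"turn":[0,0,0],"slide":[0.05,0,0],"fingers":-1}]'
python3 -m crank '[{"turn":[0,0,0],"slide":[0.006,0,0],"fingers":-1},{"turn":[0,0,0],"slide":[0.012,0,0],"fingers":-1},{"turn":[0,0,0],"slide":[0.016,0,0],"fingers":-1},{"turn":[0,0,0],"slide":[0.02,0,0],"fingers":-1},{"turn":[0,0,0],"slide":[0.024,0,0],"fingers":-1}]'
```

```text
t: 39.8
eef_pos: [0.4988, -0.0044, 0.0565]
ee_rot: [3.141, 0.001, 0.028]
force: [-3.5, 1.2, -0.9]
width: 0.0007
t: 40.22
eef_pos: [0.534, -0.0033, 0.0566]
ee_rot: [-3.142, 0.0, 0.028]
force: [-2.5, 3.1, -1.8]
width: 0.0004
t: 40.63
eef_pos: [0.5588, -0.0027, 0.0568]
ee_rot: [-3.142, -0.0, 0.028]
force: [-3.0, 1.0, -1.0]
width: 0.0008
t: 41.05
eef_pos: [0.5705, -0.0023, 0.0568]
ee_rot: [-3.142, -0.0, 0.028]
force: [-2.7, 1.7, -1.4]
width: 0.0003
```

```bash

python3 -m crank '[{"turn":[0,0,0],"slide":[0.005,0,0],"fingers":-1},{"turn":[0,0,0],"slide":[0.01,0,0],"fingers":-1},{"turn":[0,0,0],"slide":[0.015,0,0],"fingers":-1},{"turn":[0,0,0],"slide":[0.02,0,0],"fingers":-1},{"turn":[0,0,0],"slide":[0.025,0,0],"fingers":-1}]'
python3 -m crank '[{"turn":[0,0,0],"slide":[0.004,0,0],"fingers":-1},{"turn":[0,0,0],"slide":[0.008,0,0],"fingers":-1},{"turn":[0,0,0],"slide":[0.012,0,0],"fingers":-1},{"turn":[0,0,0],"slide":[0.016,0,0],"fingers":-1},{"turn":[0,0,0],"slide":[0.02,0,0],"fingers":-1}]'
python3 -m crank '[{"turn":[0,0,0],"slide":[0.003,0,0],"fingers":-1},{"turn":[0,0,0],"slide":[0.006,0,0],"fingers":-1},{"turn":[0,0,0],"slide":[0.009,0,0],"fingers":-1},{"turn":[0,0,0],"slide":[0.012,0,0],"fingers":-1},{"turn":[0,0,0],"slide":[0.014,0,0],"fingers":-1}]'
```

```text
t: 41.47
eef_pos: [0.5832, -0.0019, 0.0568]
ee_rot: [-3.142, -0.0, 0.028]
force: [-2.9, 2.8, -0.7]
width: 0.0002
t: 41.88
eef_pos: [0.5932, -0.0017, 0.0568]
ee_rot: [-3.142, -0.0, 0.028]
force: [-2.6, 2.2, 0.9]
width: 0.0007
t: 42.3
eef_pos: [0.6002, -0.0015, 0.0568]
ee_rot: [3.142, -0.0, 0.028]
force: [-1.6, 1.5, -0.5]
width: 0.0004
```

```bash

python3 -m crank '[{"turn":[0,0,0],"slide":[0.002,0,0],"fingers":-1},{"turn":[0,0,0],"slide":[0.004,0,0],"fingers":-1},{"turn":[0,0,0],"slide":[0.006,0,0],"fingers":-1},{"turn":[0,0,0],"slide":[0.008,0,0],"fingers":-1},{"turn":[0,0,0],"slide":[0.01,0,0],"fingers":-1}]'
python3 -m crank '[{"turn":[0,0,0],"slide":[0.002,0,0],"fingers":-1},{"turn":[0,0,0],"slide":[0.004,0,0],"fingers":-1},{"turn":[0,0,0],"slide":[0.006,0,0],"fingers":-1}]'
```

```text
t: 42.72
eef_pos: [0.6016, -0.0016, 0.0567]
ee_rot: [3.141, 0.006, 0.027]
force: [-18.3, 7.9, 14.2]
width: 0.0005
t: 42.97
eef_pos: [0.6018, -0.0017, 0.0566]
ee_rot: [3.141, 0.011, 0.027]
force: [-27.0, 9.3, 22.3]
width: 0.0003
```

```bash

python3 -m crank '[{"turn":[0,0,0],"slide":[-0.02,0,0],"fingers":-1},{"turn":[0,0,0],"slide":[-0.06,0,0],"fingers":-1},{"turn":[0,0,0],"slide":[-0.1,0,0],"fingers":-1},{"turn":[0,0,0],"slide":[-0.14,0,-0.08],"fingers":-1},{"turn":[0,0,0],"slide":[-0.14,0,-0.16],"fingers":-1}]'
python3 -m crank '[{"turn":[0,0,0],"slide":[0,0,-0.08],"fingers":-1},{"turn":[0,0,0],"slide":[0,0,-0.16],"fingers":-1},{"turn":[0,0,0],"slide":[0,0,-0.18],"fingers":-1},{"turn":[0,0,0],"slide":[0,0,-0.18],"fingers":-1},{"turn":[0,0,0],"slide":[0,0,-0.18],"fingers":-1}]'
python3 -c "
from h import *
st();c,b=grab('scene','s26');cv2.imwrite('pics/s26c.png',cv2.resize(b[100:240,180:380],None,fx=4,fy=4,interpolation=cv2.INTER_CUBIC));c,b=grab('wrist','w26');grab('top','t26')"
```

```text
t: 43.38
eef_pos: [0.5335, -0.0044, 0.134]
ee_rot: [3.14, 0.007, 0.027]
force: [0.7, 0.8, -0.8]
width: 0.0007
t: 43.8
eef_pos: [0.5389, -0.0032, 0.227]
ee_rot: [-3.141, -0.004, 0.028]
force: [-0.4, -0.2, -0.4]
width: 0.0004
t 43.8 p [ 0.5389 -0.0032  0.227 ] rpy [-3.1407 -0.0037  0.0277] F [-0.4 -0.2 -0.4] w 0.0004
```

View pics/s26c.png

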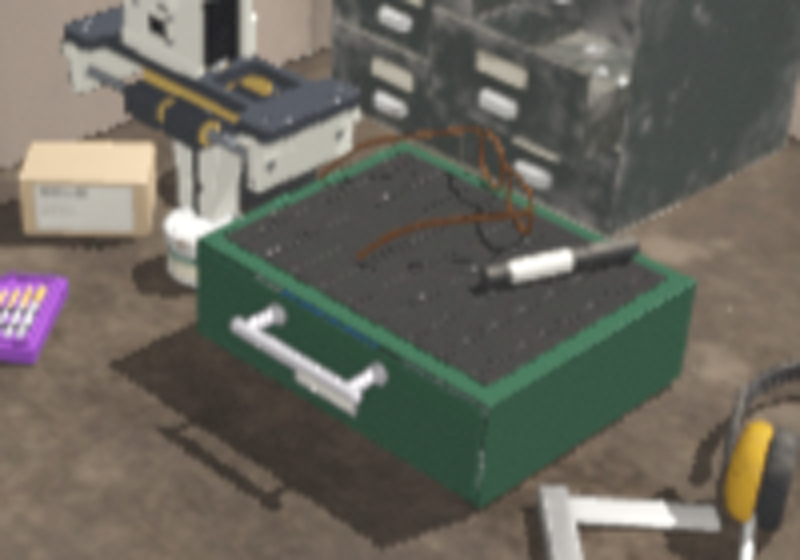

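View pics/w26.png

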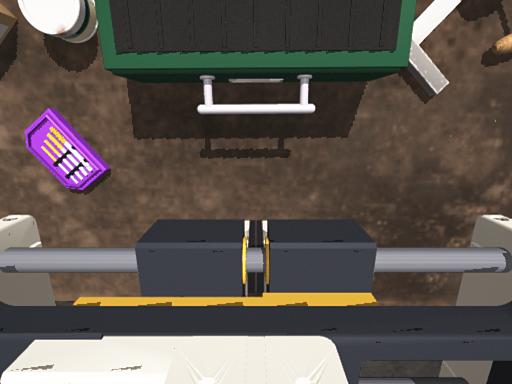

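View pics/t26.png

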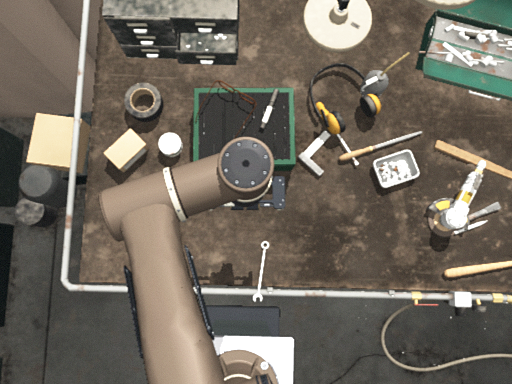

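```bash

python3 -c "
from h import *
st();c,b=grab('wrist','w27')
for n,u,v,z in [('bar',257,109,.074),('L',198,110,.074),('R',315,108,.074),('unitL',104,75,.096),('unitR',412,66,.096)]: print(n,onz(c,u,v,z).round(4))
cv2.imwrite('pics/w27c.png',cv2.resize(b[50:130,180:340],None,fx=5,fy=5,interpolation=cv2.INTER_CUBIC))
st()"
```

```text
t 43.95 p [ 0.5375 -0.0035  0.2246] rpy [3.1411e+00 1.5000e-03 2.7700e-02] F [-0.1 -0.2  0.4] w 0.0006
bar [ 0.616  -0.0038  0.074 ]
L [0.6132 0.0609 0.074 ]
R [ 0.6188 -0.0673  0.074 ]
unitL [0.6436 0.148  0.096 ]
unitR [ 0.66  -0.154  0.096]
t 44.0 p [ 0.5375 -0.0035  0.2245] rpy [3.1409e+00 1.9000e-03 2.7700e-02] F [ 0.1 -0.7  0.2] w 0.0005
```

View pics/w27c.png

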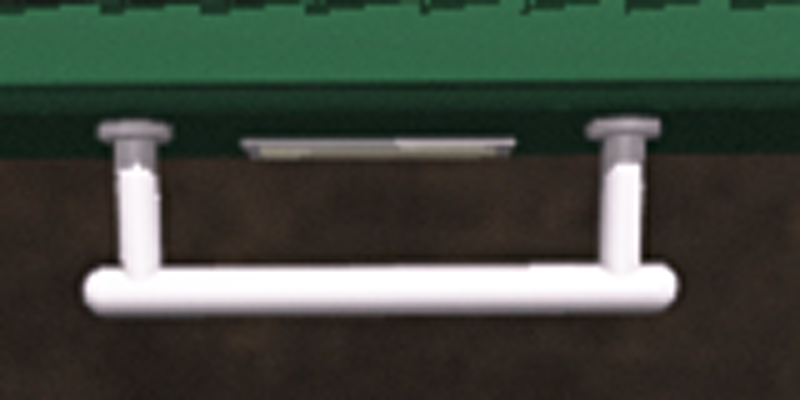

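```bash

python3 -m crank '[{"turn":[0,0,0],"slide":[0,0,0.08],"fingers":-1},{"turn":[0,0,0],"slide":[0,0,0.16],"fingers":-1},{"turn":[0,0,0],"slide":[0,0,0.24],"fingers":-1},{"turn":[0,0,0],"slide":[0,0,0.32],"fingers":-1},{"turn":[0,0,0],"slide":[0,0,0.336],"fingers":-1}]'
python3 -m crank '[{"turn":[0,0,0],"slide":[0.03,0,0],"fingers":-1},{"turn":[0,0,0],"slide":[0.06,0,0],"fingers":-1},{"turn":[0,0,0],"slide":[0.09,0,0],"fingers":-1},{"turn":[0,0,0],"slide":[0.105,0,0],"fingers":-1},{"turn":[0,0,0],"slide":[0.11,0,0],"fingers":-1}]'
python3 -m crank '[{"turn":[0,0,0],"slide":[0.003,0,0],"fingers":-1},{"turn":[0,0,0],"slide":[0.006,0,0],"fingers":-1},{"turn":[0,0,0],"slide":[0.006,0,0],"fingers":-1},{"turn":[0,0,0],"slide":[0.006,0,0],"fingers":-1}]'
python3 -m crank '[{"turn":[0,0,0],"slide":[0.002,0,0],"fingers":-1},{"turn":[0,0,0],"slide":[0.004,0,0],"fingers":-1},{"turn":[0,0,0],"slide":[0.004,0,0],"fingers":-1}]'
```

```text
t: 44.42
eef_pos: [0.5332, -0.0046, 0.051]
ee_rot: [3.139, 0.011, 0.026]
force: [-1.2, 0.5, -0.8]
width: 0.0003
t: 44.83
eef_pos: [0.5943, -0.0017, 0.0581]
ee_rot: [3.141, -0.0, 0.028]
force: [-0.2, -0.2, -0.6]
width: 0.0001
t: 45.17
eef_pos: [0.5955, -0.0016, 0.058]
ee_rot: [-3.142, -0.0, 0.028]
force: [-0.2, 0.1, 0.2]
width: 0.0004
t: 45.42
eef_pos: [0.598, -0.0015, 0.0579]
ee_rot: [-3.142, -0.0, 0.028]
force: [0.6, -0.6, 0.3]
width: 0.0004
```

```bash

python3 -m crank '[{"turn":[0,0,0],"slide":[0.002,0,0],"fingers":-1},{"turn":[0,0,0],"slide":[0.004,0,0],"fingers":-1},{"turn":[0,0,0],"slide":[0.004,0,0],"fingers":-1}]'
python3 -m crank '[{"turn":[0,0,0],"slide":[0.002,0,0],"fingers":-1},{"turn":[0,0,0],"slide":[0.003,0,0],"fingers":-1},{"turn":[0,0,0],"slide":[0.003,0,0],"fingers":-1}]'
python3 -m crank '[{"turn":[0,0,0],"slide":[0.002,0,0],"fingers":-1},{"turn":[0,0,0],"slide":[0.003,0,0],"fingers":-1},{"turn":[0,0,0],"slide":[0.003,0,0],"fingers":-1}]'
python3 -m crank '[{"turn":[0,0,0],"slide":[0.002,0,0],"fingers":-1},{"turn":[0,0,0],"slide":[0.003,0,0],"fingers":-1},{"turn":[0,0,0],"slide":[0.003,0,0],"fingers":-1}]'
```

```text
t: 45.67
eef_pos: [0.6002, -0.0015, 0.0577]
ee_rot: [3.142, -0.0, 0.028]
force: [-0.1, -0.1, 0.1]
width: 0.0008
t: 45.92
eef_pos: [0.6013, -0.0015, 0.0576]
ee_rot: [3.142, 0.0, 0.028]
force: [0.4, -0.1, -0.7]
width: 0.0003
t: 46.17
eef_pos: [0.6015, -0.0016, 0.0575]
ee_rot: [3.141, 0.003, 0.028]
force: [-5.7, 1.5, 3.0]
width: 0.0005
t: 46.42
eef_pos: [0.6016, -0.0016, 0.0574]
ee_rot: [3.141, 0.005, 0.027]
force: [-9.8, 2.5, 8.8]
width: 0.0002
```

```bash

python3 -m crank '[{"turn":[0,0,0],"slide":[-0.02,0,0],"fingers":-1},{"turn":[0,0,0],"slide":[-0.06,0,0],"fingers":-1},{"turn":[0,0,0],"slide":[-0.1,0,0],"fingers":-1},{"turn":[0,0,0],"slide":[-0.14,0,-0.08],"fingers":-1},{"turn":[0,0,0],"slide":[-0.14,0,-0.16],"fingers":-1}]'
python3 -m crank '[{"turn":[0,0,0],"slide":[0,0,-0.08],"fingers":-1},{"turn":[0,0,0],"slide":[0,0,-0.16],"fingers":-1},{"turn":[0,0,0],"slide":[0,0,-0.18],"fingers":-1},{"turn":[0,0,0],"slide":[0,0,-0.18],"fingers":-1},{"turn":[0,0,0],"slide":[0,0,-0.18],"fingers":-1}]'
python3 -c "
from h import *
st();grab('scene','s28');job_done()"
```

```text
t: 46.83
eef_pos: [0.5291, -0.0044, 0.1345]
ee_rot: [3.14, 0.008, 0.027]
force: [2.1, 0.6, -0.4]
width: 0.0007
t: 47.25
eef_pos: [0.5348, -0.0031, 0.2275]
ee_rot: [-3.14, -0.003, 0.028]
force: [0.3, 1.0, -0.3]
width: 0.0005
t 47.25 p [ 0.5348 -0.0031  0.2275] rpy [-3.1405e+00 -2.7000e-03  2.7800e-02] F [ 0.3  1.  -0.3] w 0.0005
the job is handed in; nothing more can be done
```

View pics/s28.png

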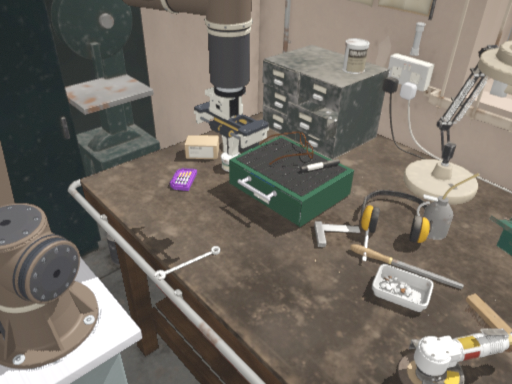

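The job is handed in: I found four loose trays, two blue and two grey, and stacked each on its own colour in the drawer. I pulled the drawer out to its stop first, at about 19 N. At the end I pushed it shut slowly, reaching the stop at about 27 N. It finished at 47 s of the 210 s allowed.

**Stacking:** all four trays came down to within about half a millimetre of the expected seated height, each with the jump in force of a firm seat. Wrist pictures after each release showed the tray level over the one below, cut corners over cut corners.

**Drawer shut:** after the push I touched the handle again lightly. It met a hard stop at the same position, within 0.5 mm. The camera put the handle's travel at about 171.5 mm instead of 175 mm, which is near the 2 mm calibration error at each end. I took the hard contact as the proof that it is shut.

**Everything else:** the last pictures show no loose tray left on the bench. The purple look-alike, carton, square, tin and other bystanders appear where they started. I noticed no knocked tray and no slipped grip.

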